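Third hand at the balancing cell: hold the rotor cradle against its buffer

TASK

I have to screw the rotor cradle down inside the guarded balancing cell and need a third hand. Lift the sash of the guard fully up by its top handle, where it must stay, lay the cradle flat between the guide rails with its V-blocks towards the cell, slide it in under the sash onto the rubber buffer without ramming it, and finish still holding the cradle and pushing it on the buffer with a steady force of about 12 N (7 to 17 will do), so that I can tighten the clamps. Leave the other things on the table where they are.

Things in the scene. Friction and masses are not known exactly. Their poses are not given: they have to be found in the camera images.
- cell: Balancing cell, fixed to the table: a grey base plate 10 mm thick with a small clear guard box on it. Origin: on the table surface, centred across the cell, in the plane of the sash; x points into the cell (away from the robot at yaw 0), y left, z up. The plate runs out in front of the sash as an apron 120 mm wide to x = -160 mm. The box behind the sash reaches to x = +170 mm, its roof is 112 mm high, its back open.
- rail_mouth (a point): Mid-point between the guide rails on the base plate's top, 115 mm in front of the sash plane; axes as the cell. Here the two straight steel rails begin, 65 mm apart inside, each 12 mm wide and 12 mm high (tops 22 mm above the table); they run on to 130 mm behind the sash. In front of this point 40 mm long lead-ins flare out to about 80 mm apart.
- slide_seat (a point): Point on the base plate's top (10 mm above the table), midway between the rails, in the plane of the sash; axes as the cell. The cradle slides on this surface. The sash's two posts stand at y = +-115 mm from here, tops 191 mm above the table, 198 mm apart inside. Two toe clamps sit on the rails 98 mm behind the sash, clear of the slide.
- sash (a joint): Height of the sash above closed, m: 0 = closed (lower edge 26 mm above the table), 0.085 = fully up against its stop; fully up counts from 0.078. A clear panel 208 mm wide and 10 mm thick in an aluminium frame, weight-balanced with friction: it stays at any height where it is left and takes about 5 N to raise. Starts closed or up to 20 mm open.
- sash_handle (a point): Middle of the sash's handle, a level black bar 14 mm by 14 mm in section and 120 mm long along the cell's y, standing on the sash's top rail on two legs 100 mm apart. Its centre is 152 mm above the table when the sash is closed, with 33 mm free below it. Axes as the cell.
- buffer: The rubber buffer on the bracket at the rear of the cell: a steel disc 26 mm across in front of black rubber. Origin: centre of the disc's front face, 107 mm behind the sash plane and 40 mm above the table when not pressed; axes as the cell. It gives like a spring along the cell's x: 1.5 N for each mm pressed in (12 N at 8 mm), 15 mm at most.
- cradle: Rotor cradle, loose, 0.3 to 0.5 kg: aluminium slide plate 220 x 60 x 12 mm, two steel V-blocks on its front half (tops 51 mm above the plate's underside), dark steel grip block at its rear end. Origin: centre of the plate's underside; x along the plate to the nose, z up. Between the rails it has 2.5 mm of play each side; sliding it on the plate takes 1 to 4 N on top of the buffer's force.
- cradle_block (a point): Centre of the cradle's grip block, 90 mm behind the cradle's origin and 34 mm above its underside; the block is 32 mm long (cradle x), 24 mm wide (cradle y) and 44 mm high, its top 56 mm above the underside. Axes as the cradle.
- cradle_nose (a point): Centre of the cradle's front face (the front of the first V-block, 44 mm wide), 110 mm ahead of its origin and 30 mm above its underside; this face meets the buffer. Axes as the cradle.
- stand_foot (a point): Foot of the fixed sensor stand on the table, a black clamp foot with a thin post and a head, 320 mm high in all and up to 110 mm wide in x and 190 mm in y; it does not vary. Behind it stands the black test box, 245 mm high, from x = 0.67 m on and y = -0.38 to -0.01 m. Pass both on the robot's side or above.
- screwdriver: Bystander: red-handled screwdriver, 158 mm long along its y, 21 mm high, lying to the right; origin under its centre.
- oil_bottle: Bystander: dropper bottle, 38 mm wide, 104 mm high; origin under its centre.
- hex_key: Bystander: hex key, 86 mm long and 5 mm thick, lying to the left of the apron; origin under its centre.
- caliper: Bystander: caliper, 170 mm long along its y, 64 mm wide, 12 mm thick, lying flat near the table's front edge; origin under its centre.
- trial_block: Bystander: aluminium block with three small masses, 32 x 56 x 27 mm; origin under its centre.
- test_rotor: Bystander: small rotor lying down, 92 mm long along its y, 17 mm thick; origin under its centre.
- gauge_rotor: Bystander: brass disc on an arbor lying down, 76 mm long along its y, 28 mm thick; origin under its centre.
- dish: Bystander: small dish, 33 mm wide, 12 mm high; origin under its centre.

How it is judged:
On the way, in this order (a step that is already met when the one before it is completed fails the run):
1. the sash is fully up (above 0.078 m) while the cradle is still outside (value of joint sash above 0.078 m and x of cradle_nose in the frame of cell below 0 m), for 0.2 s.
2. the cradle lies flat between the rails, nose first, its nose past the sash plane (z of cradle in the frame of cell between 0.007 and 0.014 m and y of cradle in the frame of cell between -0.005 and 0.005 m and angle between the x axis of cradle and the x axis of cell, either way round below 0.05 rad and angle between cradle's own z axis and vertical below 0.05 rad and x of cradle_nose in the frame of cell above 0.02 m), for 0.1 s.
At the end, for the whole second after the job is handed in: The program finishes while the fingers still hold the cradle and push it: it lies flat on the base plate between the rails (within 4 mm in height, 5 mm across, 0.05 rad), V-block nose first, at rest, and presses the buffer with 7 to 17 N; the sash stands fully up (above 0.078 m) (z of cradle in the frame of cell between 0.007 and 0.014 m and y of cradle in the frame of cell between -0.005 and 0.005 m and angle between the x axis of cradle and the x axis of cell, either way round below 0.05 rad and angle between cradle's own z axis and vertical below 0.05 rad and x of cradle_nose in the frame of cell between 0.105 and 0.124 m and contact force between cradle and buffer between 7 and 17 N and contact force between the fingers and cradle above 2 N and linear speed of cradle below 0.01 m/s and value of joint sash above 0.078 m); the arm keeps its last pose, push and grip.
It fails at once if the cradle rams the buffer (more than 25 N) (contact force between cradle and buffer above 25 N).
It fails at once if a bystander is moved by more than 30 mm (distance of any of screwdriver, oil_bottle, hex_key, caliper, trial_block, test_rotor, gauge_rotor, dish from where it was at the start of the episode above 0.03 m).
It also fails if it takes over 72 s, if anything falls off the work surface, if the arm or the gripper's body presses on something with over 40 N, if the wrist force passes 120 N, or if a joint passes its speed limit or range.

ROBOT

A 6-joint arm with a two-finger parallel gripper is mounted at the origin on a cart in front of the work surface, level with it; the furniture and walls round the work are solid. World frame = base frame: x ahead of the robot, y to its left, z up, the work surface at z = 0. Lengths are in m, angles in rad, forces in N, time in s.
With the tool pointing down it reaches from about 0.4 to 0.925 m from the base axis. Payload 3.4 kg.
Tool frame: the origin (TCP) lies at the very end of the fingers, on their centre line; the grasp point (between the pads) lies 19 mm behind it; z points along the fingers, x is the direction in which the jaws open and shut, and the axes are right-handed (so a half turn about z gives the same grasp; the last joint's range is limited). The gripper opens to 85 mm and grips with 20 to 120 N. Pads are 22 mm wide; open, the fingers measure 114 mm over their backs; the gripper's body (76 mm by 85 mm) begins 54 mm behind the grasp point. The pads swing forward as they close: fully open they stand 13 mm farther back than shut.
Start: joints at [-1.357, 0.307, 1.506, -0, 1.328, -0.073], TCP at [0.163, -0.551, 0.231] pointing down, gripper open.
Joint ranges: [-3.12, 3.12], [-1.05, 2.28], [0.14, 2.33], [-1.42, 4.57], [0.1, 2.73], [-2.68, 2.68]. Speed limits (rad/s): [2.57, 2.57, 3.14, 3.14, 3.14, 3.14].

INTERFACE

Orientations are given as a unit quaternion [w, x, y, z].
In Python, from workcell import ctrl gives the robot as it stands.
- The arm moves only by the shell command python3 -m pendant 'ROWS'. ROWS is JSON, a list of rows, each an object of numbers: "dx", "dy", "dz": the shift along the tool's x, y, z in m; "ax", "ay", "az": the turn, a rotation vector about the tool's x, y, z in degrees; "jaw": the finger opening in m, from 0 to 0.0854. A call has exactly 5 rows; each row shifts and turns the commanded pose from where the row before left it, along the tool's axes as they then stand; what a row does not reach is not made up. A row lasts 1/12 s, in which the tool goes at most 41.7 mm and 7.16 degrees, less where a joint would pass 70% of its speed; a pose out of reach is approached as far as the arm can. A call with a gripper value outside its range is refused whole. The fingers move at their own pace and stop on an object; the grip force is fixed at half the most. Time passes only in rows, so rows that do not move let the fingers close, or fill a call up. It gives the time, the measured TCP pose, the force and the opening at its end, in the units of the state.
- ctrl.read_state(): the state, without advancing time (a new reading comes with each control period).
- ctrl.camera(name): name is "side" or "top" or "wrist"; returns (picture, depth): 420x560x3 uint8, red, green, blue; 420x560 float32, m along the optical axis (not along the pixel's ray), 0 where there is no reading.
- ctrl.calibration(name): a dict with "intrinsics" (3x3 intrinsics, pixels), "k1" (the pictures are not rectified: a ray, as slopes to the right and down, at radius r is drawn at 1 + k1 r^2 times it, then the intrinsics apply), "R" (3x3) and "t" (3): a world point X has camera coordinates R X + t. Camera axes: x right, y down, z forward; pixel columns grow to the right and rows downward; lengths in m; the calibration is good to about 2 mm. A picture is of the moment at which its call begins: read the wrist's pose just before it. calibration takes no time and is no camera call; for the wrist camera it gives the pose at the moment of the call.
- ctrl.sign_off(): hands the job in, once; it reports no verdict.
Trained networks look in the newest picture that a camera, given by its name, has taken for a name from the list of things; names that differ only in an ending like _2 or _b are one class to them, and where a whole thing is asked for, a point or a joint stands for the part that bears it (a point fixed in the world has none). Each returns a list of dicts, best first, with "confidence" (0 to 1); they miss things now and then, are a little off and sometimes report something else, mostly with a low value. They report only what shows in the picture. A call takes as long as a camera call.
- ctrl.boxes_of(camera, label): "bbox" ([left, top, width, height] in pixels, round what is visible of it).
The state is a dict: "time_s": time; "joints": joint angles; "qvel": joint speeds; "joint_torque": joint torques, N m; "tcp_pos": TCP position; "eef_rot": TCP orientation; "force": force on the tool from outside, world axes, zero at the start; "wrist_torque": the same for the moment, N m; "width": opening from 0.0 (shut) to 1.0 (fully open).
Only numpy, scipy, OpenCV 4.12 (cv2) and the standard library are available. Lean on these libraries where they do the work, as an engineer would, in place of code of your own. Each camera call takes 0.05 s, during which the arm holds its last target.

## Working session

There is one attempt and no reset: what is moved stays moved. The work goes in short steps, Python scripts to look and compute and a shell command to move; the robot and the scene stay as the last step left them, time stands still between calls to the robot, and variables do not carry over. Pictures are saved under pics/ and viewed, and the job is handed in when it is done.

```bash
ls; mkdir -p pics; python3 - <<'E'
from workcell import ctrl
import cv2,numpy as np
s=ctrl.read_state(); print({k:np.round(v,3).tolist() for k,v in s.items()})
for c in ["side","top"]:
    p,d=ctrl.camera(c); cv2.imwrite(f"pics/{c}0.png",p[:,:,::-1]); np.save(f"pics/{c}0.npy",d); np.save(f"pics/{c}0rgb.npy",p)
    k=ctrl.calibration(c); print(c,{a:np.round(b,3).tolist() for a,b in k.items()})
    for l in ["cradle","cell","sash"]:
        print(l,[(x['bbox'],round(x['confidence'],2)) for x in ctrl.boxes_of(c,l)[:2]])
E
```

```text
pics
{'time_s': 0.0, 'joints': [-1.356, 0.308, 1.508, 0.0, 1.328, -0.074], 'qvel': [-0.001, -0.001, 0.0, -0.001, -0.001, 0.0], 'joint_torque': [0.001, -45.755, -25.191, -0.0, 0.013, 0.0], 'tcp_pos': [0.163, -0.551, 0.23], 'eef_rot': [-0.001, 0.801, -0.598, -0.001], 'force': [0.603, -0.077, -0.249], 'wrist_torque': [-0.063, 0.066, 0.013], 'width': 1.003}
side {'intrinsics': [[443.958, 0.0, 281.799], [0.0, 443.958, 206.018], [0.0, 0.0, 1.0]], 'k1': -0.146, 'R': [[0.948, -0.318, 0.026], [-0.106, -0.391, -0.914], [0.301, 0.864, -0.404]], 't': [-0.561, 0.12, 1.382]}
cradle [([216.1, 216.8, 68.8, 32.5], 0.76), ([224.6, 253.2, 22.4, 31.3], 0.41)]
cell [([237.5, 143.7, 62.4, 67.3], 0.65)]
sash [([270.8, 156.1, 18.6, 40.9], 0.72)]
top {'intrinsics': [[525.276, 0.0, 271.832], [0.0, 525.276, 209.354], [0.0, 0.0, 1.0]], 'k1': -0.187, 'R': [[-0.019, -1.0, -0.002], [-0.993, 0.019, -0.119], [0.119, -0.001, -0.993]], 't': [-0.027, 0.59, 1.671]}
cradle [([272.6, 215.8, 36.2, 69.0], 0.59)]
cell [([145.0, 133.9, 85.5, 108.0], 0.8)]
sash [([158.8, 184.4, 59.4, 12.1], 0.61)]
```

View pics/side0.png

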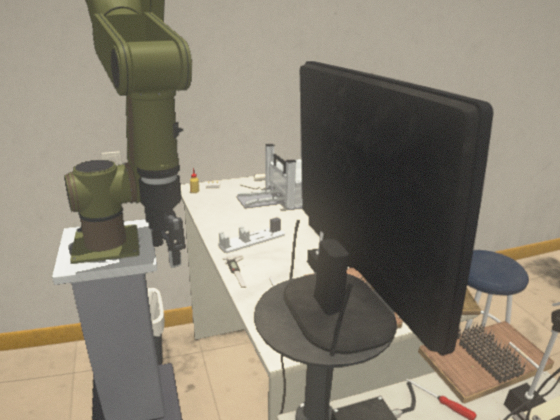

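View pics/top0.png

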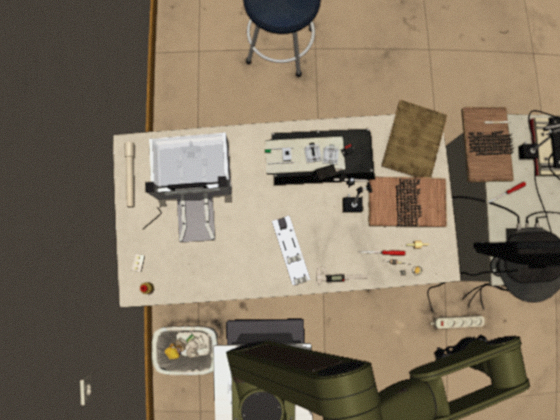

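```bash
python3 - <<'E'
import cv2
a=cv2.imread("pics/top0.png")[120:300,130:330]; cv2.imwrite("pics/top0z.png",cv2.resize(a,None,fx=3.3,fy=3.3,interpolation=cv2.INTER_CUBIC))
a=cv2.imread("pics/side0.png")[130:300,190:330]; cv2.imwrite("pics/side0z.png",cv2.resize(a,None,fx=3.5,fy=3.5,interpolation=cv2.INTER_CUBIC))
E
```

```text
(no output)
```

View pics/top0z.png

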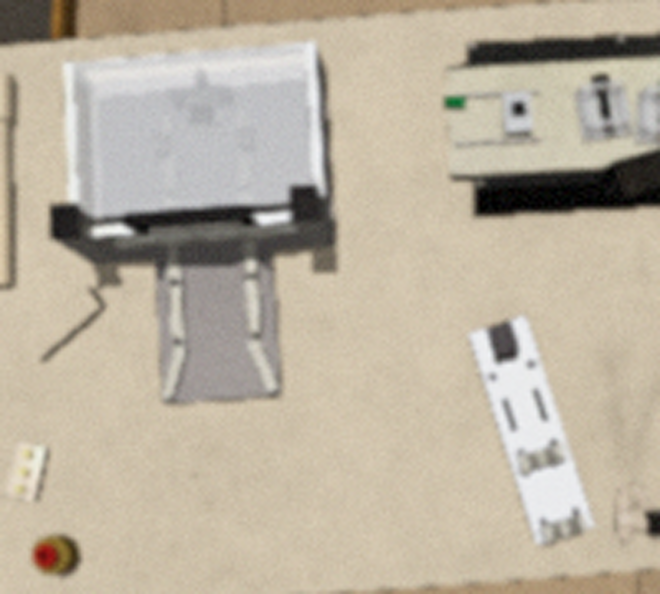

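View pics/side0z.png

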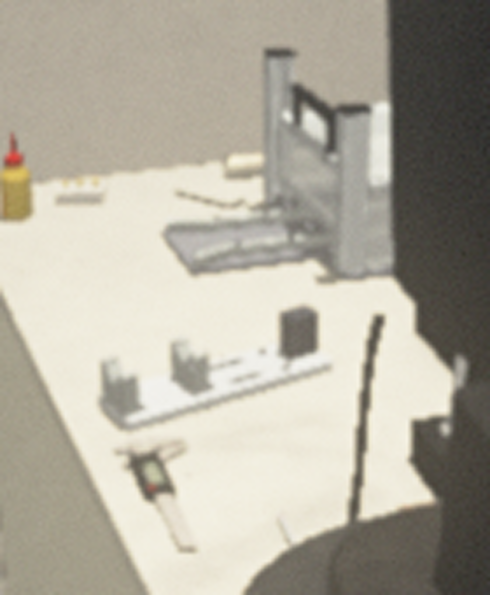

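The side view shows the cradle at about (250,233), V-blocks towards the robot, and the cell at about (270,180). In the top view the cell is at (190,185), the rails open at (195,240), and the cradle runs from (282,222) at the block to (300,280) at the nose. I'll measure these next.

```bash
cat > h.py <<'E'
import numpy as np,cv2
from workcell import ctrl
from scipy.spatial.transform import Rotation as Ro
def rays(cal,uv):
    K=np.array(cal['intrinsics'],float); D=np.array([cal['k1'],0,0,0,0],float)
    return cv2.undistortPoints(np.array(uv,float).reshape(-1,1,2),K,D).reshape(-1,2)
def cloud(cal,d):
    v,u=np.mgrid[0:d.shape[0],0:d.shape[1]]
    r=rays(cal,np.stack([u.ravel(),v.ravel()],1)); z=d.ravel()
    P=np.c_[r*z[:,None],z]; R=np.array(cal['R']);t=np.array(cal['t'])
    W=(P-t)@R; W[z<=0]=np.nan
    return W.reshape(*d.shape,3)
def onplane(cal,uv,h):
    r=rays(cal,uv); R=np.array(cal['R']);t=np.array(cal['t'])
    dv=np.c_[r,np.ones(len(r))]@R; c=-R.T@t
    return c+dv*((h-c[2])/dv[:,2])[:,None]
def proj(cal,X):
    R=np.array(cal['R']);K=np.array(cal['intrinsics'],float)
    return cv2.projectPoints(np.array(X,float).reshape(-1,1,3),cv2.Rodrigues(R)[0],np.array(cal['t'],float),K,np.array([cal['k1'],0,0,0,0.]))[0].reshape(-1,2)
def snap(c,name,crop=None,f=1):
    cal=ctrl.calibration(c); p,d=ctrl.camera(c)
    np.savez(f"pics/{name}.npz",p=p,d=d,R=cal['R'],t=cal['t'],K=cal['intrinsics'],k1=cal['k1'])
    cv2.imwrite(f"pics/{name}.png",p[:,:,::-1]); return p,d,cal
def load(name):
    z=np.load(f"pics/{name}.npz"); return z['p'],z['d'],dict(R=z['R'],t=z['t'],intrinsics=z['K'],k1=float(z['k1']))
E
python3 - <<'E'
from h import *
cal=ctrl.calibration("top"); d=np.load("pics/top0.npy"); p=np.load("pics/top0rgb.npy")
W=cloud(cal,d)
z=lambda pts: np.array([[130+a/3.3,120+b/3.3] for a,b in pts])
print("table z", np.nanmedian(W[260:285,190:250,2]), "apron z",np.nanmedian(W[222:238,192:205,2]))
# post tops
m=(W[...,2]>0.18)&(W[...,2]<0.205)&(W[...,1]>0.1)
n,l,st,c=cv2.connectedComponentsWithStats(m.astype(np.uint8))
for i in range(1,n):
    if st[i,4]>8:
        print(st[i],np.round(np.nanmean(W[l==i],0),4))
# apron front corners, at 10 mm
print("apron", onplane(cal,z([(163,402),(279,400)]),0.01).round(4))
print("cradle plate corners", onplane(cal,z([(470,333),(524,317),(592,524),(538,545)]),0.012).round(4))
m=(W[...,2]>0.045)&(W[...,2]<0.07)&(abs(W[...,1])<0.2)&(W[...,0]<0.7)&(W[...,0]>0.3)
n,l,st,c=cv2.connectedComponentsWithStats(m.astype(np.uint8))
for i in range(1,n):
    if st[i,4]>3: print("hi",st[i],np.round(np.nanmean(W[l==i],0),4))
# plate mask
m=(W[...,2]>0.006)&(W[...,2]<0.08)
m=m[210:295,265:315]; ww=W[210:295,265:315][m]
n,l,st,c=cv2.connectedComponentsWithStats(m.astype(np.uint8)); 
i=1+np.argmax(st[1:,4]); q=W[210:295,265:315][l==i]; print(st[i],cv2.minAreaRect(q[:,:2].astype(np.float32)), q[:,2].mean())
E
```

```text
table z 0.00016253580906262576 apron z 0.00985445309784025
[ 77   0  12  99 289] [1.1022 0.5615 0.1929]
[ 71 100  10 320 974] [0.427  0.5621 0.1929]
[217 176   8  11  88] [0.6581 0.1123 0.1915]
[145 181  10  12  99] [0.6464 0.3273 0.1918]
apron [[0.4902 0.2677 0.01  ]
 [0.4903 0.1512 0.01  ]]
cradle plate corners [[ 0.5534 -0.0401  0.012 ]
 [ 0.5684 -0.0942  0.012 ]
 [ 0.3617 -0.1567  0.012 ]
 [ 0.3423 -0.103   0.012 ]]
hi [228 177   1   5   5] [0.6884 0.1012 0.0546]
hi [273 181  31   3  39] [ 0.6735 -0.0939  0.0578]
hi [305 181   9   2  10] [ 0.6756 -0.162   0.0585]
hi [229 184   1   5   5] [0.6641 0.0975 0.0619]
hi [198 190  23   3  34] [0.6513 0.1648 0.0546]
hi [222 192   8   2  10] [0.6439 0.1092 0.0596]
hi [278 217   9  12  76] [ 0.5432 -0.0703  0.0554]
hi [296 255   5   5  19] [ 0.4322 -0.1192  0.0509]
hi [287 258   6   5  17] [ 0.4242 -0.0903  0.0503]
hi [302 276   6   6  21] [ 0.3639 -0.1401  0.05  ]
hi [294 279   5   6  18] [ 0.3548 -0.1113  0.0497]
[   7    6   37   69 1152] ((0.45670056343078613, -0.09536118805408478), (0.22051790356636047, 0.06967581808567047), 17.042831420898438) 0.019504436300288683
```

The posts give the cell at about (0.652, 0.219), yaw about 3.3°. The cradle's yaw is about -163°, with its block at (0.543, -0.071). Next I measure the handle height and the stand, then plan the approach.

```bash
cat >> h.py <<'E'
def plan(p0,q0,p1,q1,n):
    "rows (tool axes): straight line, slerp; q as [w,x,y,z]"
    from scipy.spatial.transform import Slerp
    a=Ro.from_quat(q0,scalar_first=True); b=Ro.from_quat(q1,scalar_first=True)
    rv=(a.inv()*b).as_rotvec()/n; st=Ro.from_rotvec(rv)
    p=np.array(p0,float); R=a; step=(np.array(p1)-p0)/n; out=[]
    for i in range(n):
        out.append(np.r_[R.inv().apply(step)*1000,np.degrees(rv)].round(2).tolist()); R=R*st
    print("rows mm/deg:"); [print(o) for o in out]
def down(yaw,pitch=0):
    "tool down, tool x at world yaw (deg)"
    y=np.radians(yaw); M=np.array([[np.cos(y),np.sin(y),0],[np.sin(y),-np.cos(y),0],[0,0,-1]])
    return Ro.from_matrix(M).as_quat(scalar_first=True)
def here():
    s=ctrl.read_state(); R=Ro.from_quat(s['eef_rot'],scalar_first=True).as_matrix()
    print("t",round(s['time_s'],2),"p",np.round(s['tcp_pos'],4),"yaw",round(np.degrees(np.arctan2(R[1,0],R[0,0])),2),"z",R[:,2].round(3),"F",np.round(s['force'],1),"w",round(s['width'],3),"j",np.degrees(s['joints']).round(1)); return s
E
python3 - <<'E'
from h import *
cal=ctrl.calibration("top"); d=np.load("pics/top0.npy"); W=cloud(cal,d)
sub=W[178:192,160:216]; m=(sub[...,2]>0.135)&(sub[...,2]<0.185)
q=sub[m]; print(len(q)); h=np.histogram(q[:,2],bins=10); print(h)
k=q[(q[:,2]>0.15)]; print(k.mean(0),k.min(0),k.max(0))
for l in ["sash_handle","stand_foot"]:
    for b in ctrl.boxes_of("top",l)[:2]:
        x,y,w,hh=map(float,b['bbox']); print(l,b['bbox'],b['confidence'],W[int(y+hh/2),int(x+w/2)])
sub=W[150:225,250:380]; m=(sub[...,2]>0.25); q=sub[m]; print("stand hi",q.min(0),q.max(0)) if len(q) else 0
s=here()
plan(s['tcp_pos'],s['eef_rot'],[0.36,-0.30,0.33],down(-73.5),10)
plan([0.36,-0.30,0.33],down(-73.5),[0.55,0.20,0.33],down(3.3),15)
E
```

```text
206
(array([ 3,  1,  2,  0,  4,  8, 43, 88, 52,  5]), array([0.13521767, 0.13948525, 0.14375282, 0.1480204 , 0.15228797,
       0.15655554, 0.16082312, 0.16509069, 0.16935827, 0.17362584,
       0.17789342]))
[0.65177975 0.21758066 0.16707156] [0.64186534 0.15833465 0.15407259] [0.66190179 0.27905838 0.17789342]
sash_handle [151.3, 180.4, 69.8, 16.2] 0.63 [0.65073038 0.22717196 0.12180129]Traceback (most recent call last):
  File "<stdin>", line 7, in <module>
ValueError: it knows: buffer, caliper, cell, cradle, cradle_block, cradle_nose, dish, gauge_rotor, hex_key, oil_bottle, rail_mouth, sash, sash_handle, screwdriver, slide_seat, test_rotor, trial_block
```

```bash
python3 - <<'E'
from h import *
cal=ctrl.calibration("top"); d=np.load("pics/top0.npy"); W=cloud(cal,d)
sub=W[150:225,250:380]; m=(sub[...,2]>0.2); q=sub[m]; print("stand hi",q.min(0),q.max(0)) if len(q) else 0
s=here()
plan(s['tcp_pos'],s['eef_rot'],[0.36,-0.30,0.33],down(-73.5),10)
plan([0.36,-0.30,0.33],down(-73.5),[0.55,0.20,0.33],down(3.3),15)
E
```

```text
stand hi [ 0.60947215 -0.33226177  0.20000942] [ 0.74688857 -0.0189475   0.32444734]
t 0.45 p [ 0.1632 -0.5513  0.2312] yaw -73.51 z [-0.  0. -1.] F [-0.6 -0.1  1. ] w 0.999 j [-77.7  17.6  86.3   0.   76.1  -4.2]
rows mm/deg:
[-18.51, -26.01, -9.87, -0.0, 0.0, -0.0]
[-18.51, -26.01, -9.87, -0.0, 0.0, -0.0]
[-18.51, -26.01, -9.87, -0.0, 0.0, -0.0]
[-18.51, -26.01, -9.88, -0.0, 0.0, -0.0]
[-18.51, -26.01, -9.88, -0.0, 0.0, -0.0]
[-18.51, -26.01, -9.88, -0.0, 0.0, -0.0]
[-18.51, -26.01, -9.88, -0.0, 0.0, -0.0]
[-18.51, -26.01, -9.88, -0.0, 0.0, -0.0]
[-18.51, -26.01, -9.88, -0.0, 0.0, -0.0]
[-18.51, -26.01, -9.88, -0.0, 0.0, -0.0]
rows mm/deg:
[-28.36, -21.61, 0.0, 0.0, 0.0, -5.12]
[-26.32, -24.06, 0.0, 0.0, 0.0, -5.12]
[-24.07, -26.31, 0.0, 0.0, 0.0, -5.12]
[-21.63, -28.35, 0.0, 0.0, 0.0, -5.12]
[-19.01, -30.17, 0.0, 0.0, 0.0, -5.12]
[-16.24, -31.75, 0.0, 0.0, 0.0, -5.12]
[-13.34, -33.07, 0.0, 0.0, 0.0, -5.12]
[-10.34, -34.13, 0.0, 0.0, 0.0, -5.12]
[-7.25, -34.91, 0.0, 0.0, 0.0, -5.12]
[-4.11, -35.42, 0.0, 0.0, 0.0, -5.12]
[-0.93, -35.65, 0.0, 0.0, 0.0, -5.12]
[2.26, -35.59, 0.0, 0.0, 0.0, -5.12]
[5.42, -35.24, 0.0, 0.0, 0.0, -5.12]
[8.55, -34.62, 0.0, 0.0, 0.0, -5.12]
[11.6, -33.72, 0.0, 0.0, 0.0, -5.12]
```

```bash
python3 -m pendant '[{"dx":-0.0185,"dy":-0.026,"dz":-0.0099},{"dx":-0.0185,"dy":-0.026,"dz":-0.0099},{"dx":-0.0185,"dy":-0.026,"dz":-0.0099},{"dx":-0.0185,"dy":-0.026,"dz":-0.0099},{"dx":-0.0185,"dy":-0.026,"dz":-0.0099}]'
python3 -m pendant '[{"dx":-0.0185,"dy":-0.026,"dz":-0.0099},{"dx":-0.0185,"dy":-0.026,"dz":-0.0099},{"dx":-0.0185,"dy":-0.026,"dz":-0.0099},{"dx":-0.0185,"dy":-0.026,"dz":-0.0099},{"dx":-0.0185,"dy":-0.026,"dz":-0.0099}]'
python3 -m pendant '[{"dx":-0.0284,"dy":-0.0216,"az":-5.12},{"dx":-0.0263,"dy":-0.0241,"az":-5.12},{"dx":-0.0241,"dy":-0.0263,"az":-5.12},{"dx":-0.0216,"dy":-0.0284,"az":-5.12},{"dx":-0.019,"dy":-0.0302,"az":-5.12}]'
```

```text
schema error: expected keys dx, dy, dz, ax, ay, az, jaw
schema error: expected keys dx, dy, dz, ax, ay, az, jaw
schema error: expected keys dx, dy, dz, ax, ay, az, jaw
```

```bash
python3 -m pendant '[{"dx":-0.0162,"dy":-0.0318,"az":-5.12},{"dx":-0.0133,"dy":-0.0331,"az":-5.12},{"dx":-0.0103,"dy":-0.0341,"az":-5.12},{"dx":-0.0073,"dy":-0.0349,"az":-5.12},{"dx":-0.0041,"dy":-0.0354,"az":-5.12}]'
python3 -m pendant '[{"dx":-0.0009,"dy":-0.0357,"az":-5.12},{"dx":0.0023,"dy":-0.0356,"az":-5.12},{"dx":0.0054,"dy":-0.0352,"az":-5.12},{"dx":0.0086,"dy":-0.0346,"az":-5.12},{"dx":0.0116,"dy":-0.0337,"az":-5.12}]'
python3 - <<'E'
from h import *
here()
p,d,cal=snap("wrist","w1"); here()
E
```

```text
t 0.45 p [ 0.1632 -0.5513  0.2312] yaw -73.51 z [-0.  0. -1.] F [-0.6 -0.1  1. ] w 0.999 j [-77.7  17.6  86.3   0.   76.1  -4.2]
t 0.5 p [ 0.1632 -0.5514  0.2313] yaw -73.51 z [-0.  0. -1.] F [-0.2  0.4  0.1] w 0.998 j [-77.7  17.6  86.3  -0.   76.1  -4.2]schema error: expected keys dx, dy, dz, ax, ay, az, jaw
schema error: expected keys dx, dy, dz, ax, ay, az, jaw
```

View pics/w1.png

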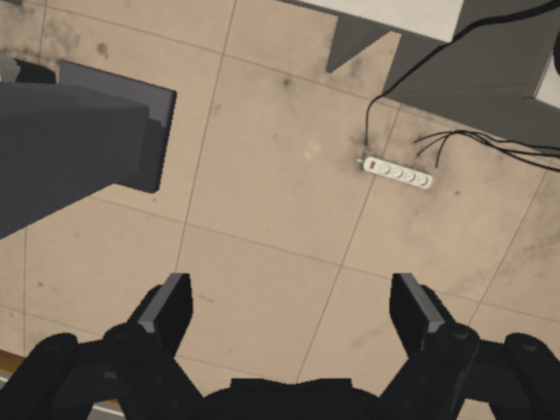

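Every row needs all the keys, so nothing moved. The wrist picture shows the floor, with the fingers at the bottom near (170,310) and (410,310). I'll send full rows.

```bash
python3 -m pendant '[{"dx":-0.0185,"dy":-0.026,"dz":-0.0099,"ax":0,"ay":0,"az":0,"jaw":0.085},{"dx":-0.0185,"dy":-0.026,"dz":-0.0099,"ax":0,"ay":0,"az":0,"jaw":0.085},{"dx":-0.0185,"dy":-0.026,"dz":-0.0099,"ax":0,"ay":0,"az":0,"jaw":0.085},{"dx":-0.0185,"dy":-0.026,"dz":-0.0099,"ax":0,"ay":0,"az":0,"jaw":0.085},{"dx":-0.0185,"dy":-0.026,"dz":-0.0099,"ax":0,"ay":0,"az":0,"jaw":0.085}]'
```

```text
time_s: 0.92
tcp_pos: [0.2622, -0.4246, 0.2813]
eef_rot: [-0.0, 0.801, -0.599, 0.0]
force: [0.3, -0.4, 1.4]
width: 0.995
```

```bash
python3 -m pendant '[{"dx":-0.0185,"dy":-0.026,"dz":-0.0099,"ax":0,"ay":0,"az":0,"jaw":0.085},{"dx":-0.0185,"dy":-0.026,"dz":-0.0099,"ax":0,"ay":0,"az":0,"jaw":0.085},{"dx":-0.0185,"dy":-0.026,"dz":-0.0099,"ax":0,"ay":0,"az":0,"jaw":0.085},{"dx":-0.0185,"dy":-0.026,"dz":-0.0099,"ax":0,"ay":0,"az":0,"jaw":0.085},{"dx":-0.0185,"dy":-0.026,"dz":-0.0099,"ax":0,"ay":0,"az":0,"jaw":0.085}]'
python3 -m pendant '[{"dx":-0.0284,"dy":-0.0216,"dz":0,"ax":0,"ay":0,"az":-5.12,"jaw":0.085},{"dx":-0.0263,"dy":-0.0241,"dz":0,"ax":0,"ay":0,"az":-5.12,"jaw":0.085},{"dx":-0.0241,"dy":-0.0263,"dz":0,"ax":0,"ay":0,"az":-5.12,"jaw":0.085},{"dx":-0.0216,"dy":-0.0284,"dz":0,"ax":0,"ay":0,"az":-5.12,"jaw":0.085},{"dx":-0.019,"dy":-0.0302,"dz":0,"ax":0,"ay":0,"az":-5.12,"jaw":0.085}]'
python3 -m pendant '[{"dx":-0.0162,"dy":-0.0318,"dz":0,"ax":0,"ay":0,"az":-5.12,"jaw":0.085},{"dx":-0.0133,"dy":-0.0331,"dz":0,"ax":0,"ay":0,"az":-5.12,"jaw":0.085},{"dx":-0.0103,"dy":-0.0341,"dz":0,"ax":0,"ay":0,"az":-5.12,"jaw":0.085},{"dx":-0.0073,"dy":-0.0349,"dz":0,"ax":0,"ay":0,"az":-5.12,"jaw":0.085},{"dx":-0.0041,"dy":-0.0354,"dz":0,"ax":0,"ay":0,"az":-5.12,"jaw":0.085}]'
python3 -m pendant '[{"dx":-0.0009,"dy":-0.0357,"dz":0,"ax":0,"ay":0,"az":-5.12,"jaw":0.085},{"dx":0.0023,"dy":-0.0356,"dz":0,"ax":0,"ay":0,"az":-5.12,"jaw":0.085},{"dx":0.0054,"dy":-0.0352,"dz":0,"ax":0,"ay":0,"az":-5.12,"jaw":0.085},{"dx":0.0086,"dy":-0.0346,"dz":0,"ax":0,"ay":0,"az":-5.12,"jaw":0.085},{"dx":0.0116,"dy":-0.0337,"dz":0,"ax":0,"ay":0,"az":-5.12,"jaw":0.085}]'
python3 - <<'E'
from h import *
here()
p,d,cal=snap("wrist","w2"); here()
E
```

```text
time_s: 1.33
tcp_pos: [0.3606, -0.2988, 0.331]
eef_rot: [0.0, 0.801, -0.598, 0.0]
force: [0.6, 0.4, -0.5]
width: 0.996
time_s: 1.75
tcp_pos: [0.4237, -0.1318, 0.3306]
eef_rot: [-0.0, 0.915, -0.404, 0.0]
force: [1.4, -0.4, -0.1]
width: 0.997
time_s: 2.17
tcp_pos: [0.4871, 0.035, 0.3306]
eef_rot: [0.0, 0.982, -0.191, 0.0]
force: [0.4, -0.8, -0.1]
width: 0.995
time_s: 2.58
tcp_pos: [0.5506, 0.2016, 0.3304]
eef_rot: [0.0, 1.0, 0.031, 0.0]
force: [1.0, 0.0, 0.9]
width: 0.996
t 2.58 p [0.5506 0.2016 0.3304] yaw 3.56 z [ 0. -0. -1.] F [1.  0.  0.9] w 0.996 j [16.  15.2 75.5 -0.  89.3 12.4]
t 2.63 p [0.5532 0.208  0.3298] yaw 3.99 z [ 0.002  0.006 -1.   ] F [4.4 3.9 0.6] w 0.993 j [16.3 15.5 75.2  0.3 89.1 12.3]
```

View pics/w2.png

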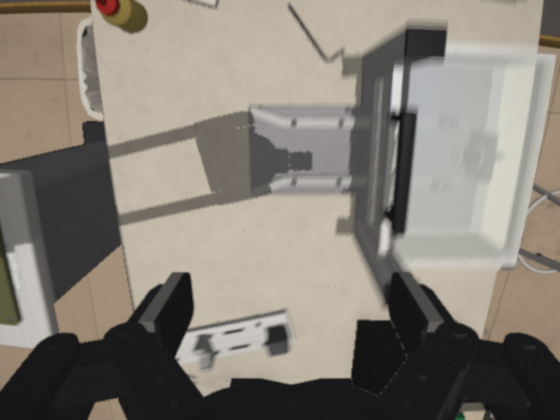

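The wrist view shows the handle bar from (408,113) to (400,230), the rails at (340,120) and (340,185), and the cradle at (235,340). I retake it now that the arm is still, and measure.

```bash
python3 - <<'E'
from h import *
here()
p,d,cal=snap("wrist","w3"); s=here()
W=cloud(cal,d)
sub=W[60:260,330:460]; 
for lo,hi,nm in [(0.155,0.180,"handle"),(0.18,0.2,"postcap"),(0.016,0.026,"railtops")]:
    m=(W[...,2]>lo)&(W[...,2]<hi); 
    if nm=="railtops": m&=(W[...,0]<0.64)&(abs(W[...,1]-0.215)<0.06)
    else: m&=(abs(W[...,0]-0.65)<0.06)&(abs(W[...,1]-0.22)<0.16)
    n,l,st,c=cv2.connectedComponentsWithStats(m.astype(np.uint8))
    for i in range(1,n):
        if st[i,4]>40:
            q=W[l==i]; r=cv2.minAreaRect(q[:,:2].astype(np.float32))
            print(nm,st[i],np.round(np.nanmean(q,0),4),np.round(np.median(q[:,2]),4),np.round(r[0],4),np.round(r[1],4),round(r[2],2))
E
python3 - <<'E'
import cv2
a=cv2.imread("pics/w3.png")[40:280,180:500]; cv2.imwrite("pics/w3z.png",cv2.resize(a,None,fx=2.4,fy=2.4,interpolation=cv2.INTER_CUBIC))
E
```

```text
t 2.63 p [0.5532 0.208  0.3298] yaw 3.99 z [ 0.002  0.006 -1.   ] F [4.4 3.9 0.6] w 0.993 j [16.3 15.5 75.2  0.3 89.1 12.3]
t 2.68 p [0.5519 0.2046 0.3296] yaw 3.67 z [ 0.001  0.003 -1.   ] F [ 0.5 -0.6 -0.1] w 0.996 j [16.1 15.4 75.4  0.1 89.2 12.5]
handle [388  43  11  33 260] [0.6319 0.3253 0.1677] 0.1681 [0.632  0.3254] [0.0068 0.0244] 18.12
handle [ 383  122   29  126 2135] [0.6507 0.2206 0.1667] 0.1675 [0.6522 0.2169] [0.0149 0.1183] 3.34
handle [369 278  17  32 221] [0.6453 0.11   0.168 ] 0.1684 [0.6477 0.1072] [0.019 0.022] 26.01
postcap [ 397   40   46   38 1544] [0.6453 0.3259 0.1912] 0.1915 [0.6464 0.3259] [0.0327 0.0275] 2.59
postcap [374 291  16  28 378] [0.6474 0.1068 0.19  ] 0.1912 [0.6487 0.1061] [0.0139 0.028 ] 6.69
railtops [ 247  115  114   23 1123] [0.5666 0.2526 0.0224] 0.0224 [0.5672 0.2522] [0.0223 0.1452] 87.3
railtops [247 185 106  16 966] [0.5709 0.1715 0.0224] 0.0226 [0.5688 0.171 ] [0.1427 0.0187] 7.27
```

View pics/w3z.png

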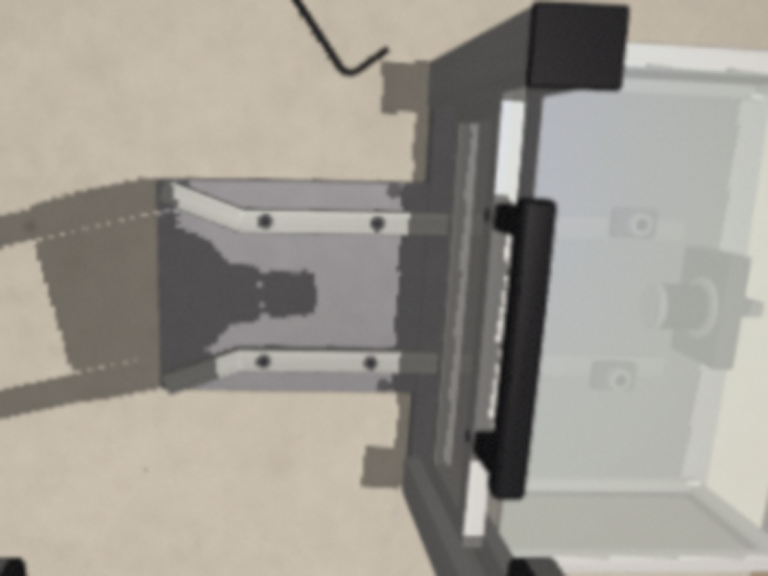

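```bash
python3 -m pendant '[{"dx":0.0257,"dy":-0.0028,"dz":0.01,"ax":0,"ay":0,"az":0,"jaw":0.085},{"dx":0.0257,"dy":-0.0028,"dz":0.01,"ax":0,"ay":0,"az":0,"jaw":0.085},{"dx":0.0257,"dy":-0.0028,"dz":0.02,"ax":0,"ay":0,"az":0,"jaw":0.085},{"dx":0.0257,"dy":-0.0028,"dz":0.03,"ax":0,"ay":0,"az":0,"jaw":0.085},{"dx":0,"dy":0,"dz":0.03,"ax":0,"ay":0,"az":0,"jaw":0.085}]'
python3 -m pendant '[{"dx":0,"dy":0,"dz":0.01,"ax":0,"ay":0,"az":0,"jaw":0.085},{"dx":0,"dy":0,"dz":0,"ax":0,"ay":0,"az":0,"jaw":0.085},{"dx":0,"dy":0,"dz":0,"ax":0,"ay":0,"az":0,"jaw":0.085},{"dx":0,"dy":0,"dz":0,"ax":0,"ay":0,"az":0,"jaw":0.085},{"dx":0,"dy":0,"dz":0,"ax":0,"ay":0,"az":0,"jaw":0.085}]'
python3 -c "
from h import *
here()"
```

```text
time_s: 3.1
tcp_pos: [0.6578, 0.2169, 0.2297]
eef_rot: [-0.0, 1.0, 0.028, 0.003]
force: [0.7, 0.4, -0.5]
width: 0.997
time_s: 3.52
tcp_pos: [0.6532, 0.217, 0.2234]
eef_rot: [-0.001, 1.0, 0.029, 0.002]
force: [0.8, 0.4, -0.3]
width: 0.994
t 3.52 p [0.6532 0.217  0.2234] yaw 3.29 z [ 0.005  0.001 -1.   ] F [ 0.8  0.4 -0.3] w 0.994 j [14.9 26.8 72.4 -0.  80.5 11.6]
```

```bash
python3 -m pendant '[{"dx":-0.001,"dy":0,"dz":0.03,"ax":0,"ay":0,"az":0,"jaw":0.085},{"dx":0,"dy":0,"dz":0.025,"ax":0,"ay":0,"az":0,"jaw":0.085},{"dx":0,"dy":0,"dz":0.015,"ax":0,"ay":0,"az":0,"jaw":0.085},{"dx":0,"dy":0,"dz":0.008,"ax":0,"ay":0,"az":0,"jaw":0.06},{"dx":0,"dy":0,"dz":0,"ax":0,"ay":0,"az":0,"jaw":0.04}]'
python3 -m pendant '[{"dx":0,"dy":0,"dz":0,"ax":0,"ay":0,"az":0,"jaw":0.005},{"dx":0,"dy":0,"dz":0,"ax":0,"ay":0,"az":0,"jaw":0.005},{"dx":0,"dy":0,"dz":0,"ax":0,"ay":0,"az":0,"jaw":0.005},{"dx":0,"dy":0,"dz":0,"ax":0,"ay":0,"az":0,"jaw":0.005},{"dx":0,"dy":0,"dz":0,"ax":0,"ay":0,"az":0,"jaw":0.005}]'
python3 - <<'E'
from h import *
here()
p,d,cal=snap("wrist","w4"); snap("side","s4")
E
```

```text
time_s: 3.93
tcp_pos: [0.6506, 0.2167, 0.1419]
eef_rot: [0.0, 1.0, 0.029, -0.001]
force: [0.2, -0.5, 0.8]
width: 0.746
time_s: 4.35
tcp_pos: [0.6525, 0.2171, 0.144]
eef_rot: [-0.0, 1.0, 0.029, 0.002]
force: [0.2, 0.3, 3.2]
width: 0.151
t 4.35 p [0.6525 0.2171 0.144 ] yaw 3.28 z [ 0.003  0.001 -1.   ] F [0.2 0.3 3.2] w 0.151 j [14.9 30.2 78.4 -0.  71.3 11.6]
```

View pics/w4.png

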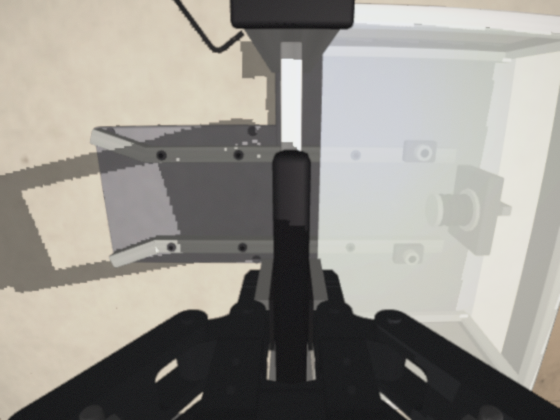

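The bar at (290,260) is between the fingers, at width 12.9 mm. I lift it now.

```bash
python3 -m pendant '[{"dx":0,"dy":0,"dz":-0.01,"ax":0,"ay":0,"az":0,"jaw":0.005},{"dx":0,"dy":0,"dz":-0.015,"ax":0,"ay":0,"az":0,"jaw":0.005},{"dx":0,"dy":0,"dz":-0.015,"ax":0,"ay":0,"az":0,"jaw":0.005},{"dx":0,"dy":0,"dz":-0.015,"ax":0,"ay":0,"az":0,"jaw":0.005},{"dx":0,"dy":0,"dz":-0.01,"ax":0,"ay":0,"az":0,"jaw":0.005}]'
python3 -m pendant '[{"dx":0,"dy":0,"dz":-0.004,"ax":0,"ay":0,"az":0,"jaw":0.005},{"dx":0,"dy":0,"dz":-0.003,"ax":0,"ay":0,"az":0,"jaw":0.005},{"dx":0,"dy":0,"dz":-0.003,"ax":0,"ay":0,"az":0,"jaw":0.005},{"dx":0,"dy":0,"dz":-0.002,"ax":0,"ay":0,"az":0,"jaw":0.005},{"dx":0,"dy":0,"dz":0,"ax":0,"ay":0,"az":0,"jaw":0.005}]'
```

```text
time_s: 4.87
tcp_pos: [0.6525, 0.217, 0.2079]
eef_rot: [-0.0, 1.0, 0.029, 0.001]
force: [4.2, 1.5, -3.9]
width: 0.152
time_s: 5.28
tcp_pos: [0.6525, 0.2171, 0.2192]
eef_rot: [-0.0, 1.0, 0.029, 0.001]
force: [4.8, 1.5, -1.0]
width: 0.15
```

```bash
python3 -m pendant '[{"dx":0,"dy":0,"dz":-0.002,"ax":0,"ay":0,"az":0,"jaw":0.005},{"dx":0,"dy":0,"dz":-0.002,"ax":0,"ay":0,"az":0,"jaw":0.005},{"dx":0,"dy":0,"dz":-0.001,"ax":0,"ay":0,"az":0,"jaw":0.005},{"dx":0,"dy":0,"dz":-0.001,"ax":0,"ay":0,"az":0,"jaw":0.005},{"dx":0,"dy":0,"dz":0,"ax":0,"ay":0,"az":0,"jaw":0.005}]'
python3 - <<'E'
from h import *
here(); snap("top","t5")
E
```

```text
time_s: 5.7
tcp_pos: [0.6524, 0.217, 0.2211]
eef_rot: [0.0, 1.0, 0.029, -0.0]
force: [9.1, 3.3, -16.5]
width: 0.151
t 5.7 p [0.6524 0.217  0.2211] yaw 3.28 z [-0.001 -0.    -1.   ] F [  9.1   3.3 -16.5] w 0.151 j [14.9 27.  72.4  0.  80.6 11.6]
```

The force of 16.5 N shows the sash is on its stop. Next I release, rise and look.

```bash
python3 -m pendant '[{"dx":0,"dy":0,"dz":0.002,"ax":0,"ay":0,"az":0,"jaw":0.005},{"dx":0,"dy":0,"dz":0,"ax":0,"ay":0,"az":0,"jaw":0.085},{"dx":0,"dy":0,"dz":0,"ax":0,"ay":0,"az":0,"jaw":0.085},{"dx":0,"dy":0,"dz":0,"ax":0,"ay":0,"az":0,"jaw":0.085},{"dx":0,"dy":0,"dz":0,"ax":0,"ay":0,"az":0,"jaw":0.085}]'
python3 -m pendant '[{"dx":0,"dy":0,"dz":0,"ax":0,"ay":0,"az":0,"jaw":0.085},{"dx":0,"dy":0,"dz":-0.02,"ax":0,"ay":0,"az":0,"jaw":0.085},{"dx":0,"dy":0,"dz":-0.03,"ax":0,"ay":0,"az":0,"jaw":0.085},{"dx":0,"dy":0,"dz":-0.03,"ax":0,"ay":0,"az":0,"jaw":0.085},{"dx":0,"dy":0,"dz":-0.03,"ax":0,"ay":0,"az":0,"jaw":0.085}]'
python3 - <<'E'
from h import *
s=here()
p,d,cal=snap("wrist","w6")
W=cloud(cal,d)
m=(W[...,2]>0.22)&(W[...,2]<0.26)&(abs(W[...,0]-0.65)<0.04)&(abs(W[...,1]-0.22)<0.1)
q=W[m]; print(len(q),np.percentile(q[:,2],[5,50,95]),q.mean(0))
# next: toward cradle pick
plan(s['tcp_pos'],s['eef_rot'],[0.48,0.0,0.30],down(-73.2),12)
E
```

```text
time_s: 6.17
tcp_pos: [0.6506, 0.2166, 0.2234]
eef_rot: [0.0, 1.0, 0.029, -0.001]
force: [-0.9, 0.6, 0.1]
width: 0.71
time_s: 6.58
tcp_pos: [0.6507, 0.2166, 0.3346]
eef_rot: [0.0, 1.0, 0.029, -0.0]
force: [0.4, -0.8, 0.5]
width: 0.998
t 6.58 p [0.6507 0.2166 0.3346] yaw 3.29 z [-0.001 -0.    -1.   ] F [ 0.4 -0.8  0.5] w 0.998 j [14.9 23.8 61.9 -0.  94.3 11.6]
3060 [0.24233965 0.24427582 0.24546668] [0.65212157 0.22107268 0.24414203]
rows mm/deg:
[-15.23, 17.2, 2.9, 0.0, 0.0, 6.37]
[-13.23, 18.79, 2.9, 0.0, 0.0, 6.37]
[-11.06, 20.14, 2.9, 0.0, 0.0, 6.37]
[-8.76, 21.25, 2.89, 0.0, 0.0, 6.37]
[-6.35, 22.09, 2.89, 0.0, 0.0, 6.37]
[-3.85, 22.66, 2.89, 0.0, 0.0, 6.37]
[-1.32, 22.94, 2.89, 0.0, 0.0, 6.37]
[1.24, 22.95, 2.89, 0.0, 0.0, 6.37]
[3.78, 22.67, 2.89, 0.0, 0.0, 6.37]
[6.27, 22.11, 2.88, 0.0, 0.0, 6.37]
[8.69, 21.28, 2.88, 0.0, 0.0, 6.37]
[11.0, 20.18, 2.88, 0.0, 0.0, 6.37]
```

View pics/w6.png

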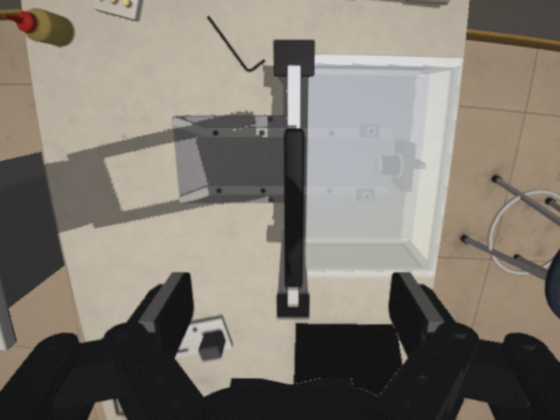

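The handle top is at 0.244, so the sash is fully up (bar at (293,200) in the picture). Before moving over the block I check the stand's extent and the camera offset.

```bash
python3 - <<'E'
from h import *
p,d,cal=load("w6"); c=-np.array(cal['R']).T@cal['t']; print("cam",c, "optical",cal['R'][2])
W=cloud(load("t5")[2],load("t5")[1]); 
s=W[140:225,255:385]
for h0,h1 in [(0.02,0.1),(0.1,0.2),(0.2,0.24),(0.25,0.35)]:
    q=s[(s[...,2]>h0)&(s[...,2]<h1)&(s[...,0]<0.665)&(s[...,1]<-0.1)]; print(h0,len(q),q.min(0) if len(q) else 0,q.max(0) if len(q) else 0)
E
```

```text
cam [0.6461085  0.29355095 0.47764185] optical [ 0.01776139 -0.30314302 -0.95277953]
0.02 457 [ 0.53488468 -0.41241227  0.02004347] [ 0.66415692 -0.27144645  0.09999087]
0.1 28 [ 0.60119626 -0.30562614  0.10191813] [ 0.63173657 -0.26575179  0.1979744 ]
0.2 101 [ 0.60966002 -0.33185636  0.2042163 ] [ 0.6432177  -0.26493908  0.23998999]
0.25 424 [ 0.626678   -0.31290018  0.25220908] [ 0.66496098 -0.15002135  0.32583279]
```

```bash
python3 -m pendant '[{"dx":-0.0152,"dy":0.0172,"dz":0.0029,"ax":0,"ay":0,"az":6.37,"jaw":0.085},{"dx":-0.0132,"dy":0.0188,"dz":0.0029,"ax":0,"ay":0,"az":6.37,"jaw":0.085},{"dx":-0.0111,"dy":0.0201,"dz":0.0029,"ax":0,"ay":0,"az":6.37,"jaw":0.085},{"dx":-0.0088,"dy":0.0213,"dz":0.0029,"ax":0,"ay":0,"az":6.37,"jaw":0.085},{"dx":-0.0064,"dy":0.0221,"dz":0.0029,"ax":0,"ay":0,"az":6.37,"jaw":0.085}]'
python3 -m pendant '[{"dx":-0.0039,"dy":0.0227,"dz":0.0029,"ax":0,"ay":0,"az":6.37,"jaw":0.085},{"dx":-0.0013,"dy":0.0229,"dz":0.0029,"ax":0,"ay":0,"az":6.37,"jaw":0.085},{"dx":0.0012,"dy":0.0229,"dz":0.0029,"ax":0,"ay":0,"az":6.37,"jaw":0.085},{"dx":0.0038,"dy":0.0227,"dz":0.0029,"ax":0,"ay":0,"az":6.37,"jaw":0.085},{"dx":0.0063,"dy":0.0221,"dz":0.0029,"ax":0,"ay":0,"az":6.37,"jaw":0.085}]'
python3 -m pendant '[{"dx":0.0087,"dy":0.0213,"dz":0.0029,"ax":0,"ay":0,"az":6.37,"jaw":0.085},{"dx":0.011,"dy":0.0202,"dz":0.0029,"ax":0,"ay":0,"az":6.37,"jaw":0.085},{"dx":0,"dy":0,"dz":0,"ax":0,"ay":0,"az":0,"jaw":0.085},{"dx":0,"dy":0,"dz":0,"ax":0,"ay":0,"az":0,"jaw":0.085},{"dx":0,"dy":0,"dz":0,"ax":0,"ay":0,"az":0,"jaw":0.085}]'
python3 - <<'E'
from h import *
s=here()
p,d,cal=snap("wrist","w7")
E
```

```text
time_s: 7.05
tcp_pos: [0.5791, 0.1258, 0.3189]
eef_rot: [-0.0, 0.968, -0.249, 0.0]
force: [-0.4, -0.4, -0.2]
width: 0.998
time_s: 7.47
tcp_pos: [0.5079, 0.0355, 0.3045]
eef_rot: [-0.0, 0.863, -0.505, 0.0]
force: [0.8, -0.1, 0.8]
width: 0.994
time_s: 7.88
tcp_pos: [0.481, 0.0003, 0.299]
eef_rot: [-0.001, 0.803, -0.596, 0.0]
force: [0.8, 1.3, -0.0]
width: 0.995
t 7.88 p [4.81e-01 3.00e-04 2.99e-01] yaw -73.1 z [ 0.002  0.    -1.   ] F [ 0.8  1.3 -0. ] w 0.995 j [-5.   7.1 90.5  0.  82.3 68.1]
```

View pics/w7.png

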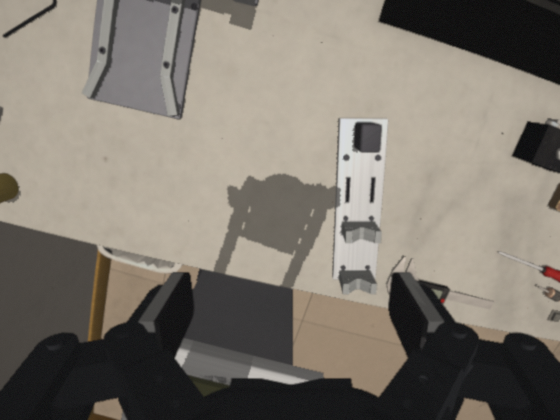

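The cradle's grip block is at (369,137) and its plate runs from (340,118) to (375,285). I measure the block and the plate now.

```bash
python3 - <<'E'
from h import *
p,d,cal=load("w7"); W=cloud(cal,d)
b=(W[...,2]>0.05)&(W[...,2]<0.062)&(W[...,0]>0.49)&(W[...,0]<0.6)&(W[...,1]>-0.13)&(W[...,1]<-0.02)
q=W[b]; r=cv2.minAreaRect(q[:,:2].astype(np.float32)); print("block",len(q),q.mean(0),r)
b=(W[...,2]>0.008)&(W[...,2]<0.016)&(abs(W[...,0]-0.455)<0.13)&(abs(W[...,1]+0.1)<0.1)
n,l,st,c=cv2.connectedComponentsWithStats(b.astype(np.uint8)); i=1+np.argmax(st[1:,4]); q=W[l==i]
r=cv2.minAreaRect(q[:,:2].astype(np.float32)); print("plate",q.mean(0),r)
s=here()
E
```

```text
block 629 [ 0.5445424  -0.07308012  0.05591591] ((0.5444575548171997, -0.0737309604883194), (0.032089944928884506, 0.023651115596294403), 17.268718719482422)
plate [ 0.46557327 -0.09564226  0.01245426] ((0.4582168459892273, -0.10019262135028839), (0.21987442672252655, 0.06083301454782486), 16.90216636657715)
t 7.93 p [0.4813 0.0005 0.2989] yaw -73.08 z [ 0.001  0.    -1.   ] F [-0.2 -0.3 -0.3] w 0.994 j [-5.   7.2 90.5  0.  82.3 68.1]
```

```bash
python3 -m pendant '[{"dx":0.0298,"dy":-0.0129,"dz":0.02,"ax":0,"ay":0,"az":0,"jaw":0.085},{"dx":0.0298,"dy":-0.0129,"dz":0.025,"ax":0,"ay":0,"az":0,"jaw":0.085},{"dx":0.0298,"dy":-0.013,"dz":0.025,"ax":0,"ay":0,"az":0,"jaw":0.085},{"dx":0,"dy":0,"dz":0.04,"ax":0,"ay":0,"az":0,"jaw":0.085},{"dx":0,"dy":0,"dz":0.04,"ax":0,"ay":0,"az":0,"jaw":0.085}]'
python3 -m pendant '[{"dx":0,"dy":0,"dz":0.03,"ax":0,"ay":0,"az":0,"jaw":0.085},{"dx":0,"dy":0,"dz":0.02,"ax":0,"ay":0,"az":0,"jaw":0.085},{"dx":0,"dy":0,"dz":0.01,"ax":0,"ay":0,"az":0,"jaw":0.085},{"dx":0,"dy":0,"dz":0,"ax":0,"ay":0,"az":0,"jaw":0.085},{"dx":0,"dy":0,"dz":0,"ax":0,"ay":0,"az":0,"jaw":0.085}]'
python3 - <<'E'
from h import *
s=here()
p,d,cal=snap("wrist","w8")
E
```

```text
time_s: 8.35
tcp_pos: [0.5475, -0.0753, 0.148]
eef_rot: [-0.001, 0.803, -0.596, 0.002]
force: [0.3, 0.2, -0.1]
width: 0.997
time_s: 8.77
tcp_pos: [0.5446, -0.0738, 0.0886]
eef_rot: [-0.0, 0.803, -0.595, 0.0]
force: [-0.1, 0.8, 0.5]
width: 0.994
t 8.77 p [ 0.5446 -0.0738  0.0886] yaw -73.08 z [ 0.  0. -1.] F [-0.1  0.8  0.5] w 0.994 j [-12.1  24.   99.9   0.   56.1  61. ]
```

View pics/w8.png

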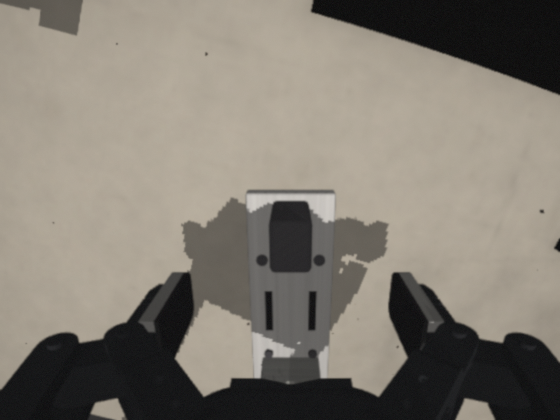

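The block sits centred between the fingers at (291,235). Descend and close.

```bash
python3 -m pendant '[{"dx":0,"dy":0,"dz":0.025,"ax":0,"ay":0,"az":0,"jaw":0.085},{"dx":0,"dy":0,"dz":0.025,"ax":0,"ay":0,"az":0,"jaw":0.085},{"dx":0,"dy":0,"dz":0.014,"ax":0,"ay":0,"az":0,"jaw":0.085},{"dx":0,"dy":0,"dz":0.007,"ax":0,"ay":0,"az":0,"jaw":0.06},{"dx":0,"dy":0,"dz":0,"ax":0,"ay":0,"az":0,"jaw":0.04}]'
python3 -m pendant '[{"dx":0,"dy":0,"dz":0,"ax":0,"ay":0,"az":0,"jaw":0.01},{"dx":0,"dy":0,"dz":0,"ax":0,"ay":0,"az":0,"jaw":0.01},{"dx":0,"dy":0,"dz":0,"ax":0,"ay":0,"az":0,"jaw":0.01},{"dx":0,"dy":0,"dz":0,"ax":0,"ay":0,"az":0,"jaw":0.01},{"dx":0,"dy":0,"dz":0,"ax":0,"ay":0,"az":0,"jaw":0.01}]'
python3 -c "
from h import *
here()"
```

```text
time_s: 9.23
tcp_pos: [0.5441, -0.0742, 0.0177]
eef_rot: [-0.0, 0.803, -0.596, 0.0]
force: [-0.6, 0.1, -0.4]
width: 0.741
time_s: 9.65
tcp_pos: [0.5451, -0.0744, 0.0191]
eef_rot: [-0.001, 0.803, -0.596, 0.001]
force: [-0.1, 0.9, 6.2]
width: 0.271
t 9.65 p [ 0.5451 -0.0744  0.0191] yaw -73.17 z [ 0.003 -0.    -1.   ] F [-0.1  0.9  6.2] w 0.271 j [-12.2  29.5 103.7   0.   46.6  61. ]
```

```bash
python3 -m pendant '[{"dx":0,"dy":0,"dz":-0.005,"ax":0,"ay":0,"az":0,"jaw":0.01},{"dx":0,"dy":0,"dz":-0.007,"ax":0,"ay":0,"az":0,"jaw":0.01},{"dx":0,"dy":0,"dz":-0.008,"ax":0,"ay":0,"az":0,"jaw":0.01},{"dx":0,"dy":0,"dz":-0.01,"ax":0,"ay":0,"az":0,"jaw":0.01},{"dx":0,"dy":0,"dz":-0.01,"ax":0,"ay":0,"az":0,"jaw":0.01}]'
cat > tilt.py <<'E'
from h import *
import sys
s=here(); n=sys.argv[1]
p,d,cal=snap("side",n)
cv2.imwrite(f"pics/{n}z.png",cv2.resize(cv2.imread(f"pics/{n}.png")[120:310,180:420],None,fx=3,fy=3,interpolation=cv2.INTER_CUBIC))
p,d,cal=snap("wrist",n+"w")
E
python3 tilt.py s9
```

```text
time_s: 10.07
tcp_pos: [0.5435, -0.0742, 0.0584]
eef_rot: [0.0, 0.803, -0.596, -0.0]
force: [0.7, 0.0, -4.4]
width: 0.276
t 10.07 p [ 0.5435 -0.0742  0.0584] yaw -73.15 z [-0.  0. -1.] F [ 0.7  0.  -4.4] w 0.276 j [-12.2  26.2 101.7  -0.   52.   61. ]
```

View pics/s9z.png

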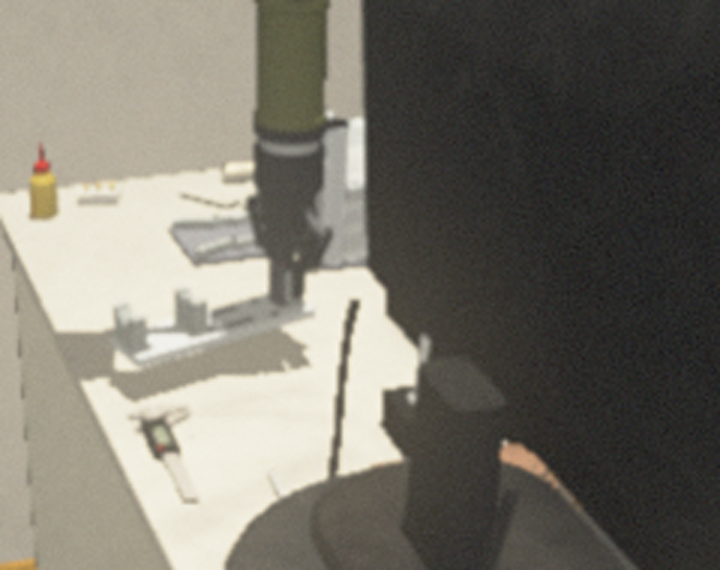

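View pics/s9w.png

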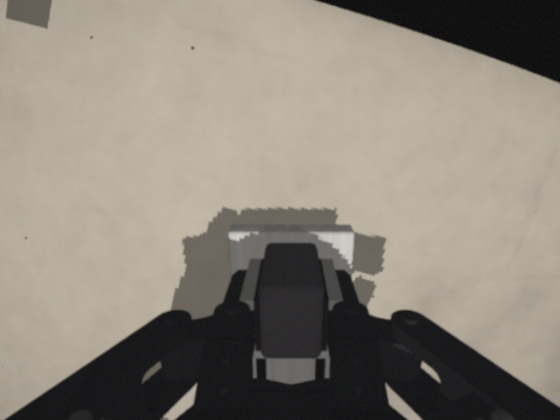

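The side view shows the cradle hanging clear of the table, with V-blocks at about (130,320) and (190,305) in the zoom and its shadow detached. I check its pitch from depth.

```bash
cat > att.py <<'E'
from h import *
import sys
# fit cradle plate top plane from given snapshot, gated by predicted pose from TCP
def att(name,tcp,yawc,cam):
    p,d,cal=load(name); W=cloud(cal,d)
    y=np.radians(yawc); ex=np.array([np.cos(y),np.sin(y)]); ey=np.array([-ex[1],ex[0]])
    r=W[...,:2]-np.array(tcp[:2]); X=r@ex-0.09+0.0; Y=r@ey  # cradle x (origin 90 ahead of block)
    und=tcp[2]-0.0191; Z=W[...,2]-und
    m=(X>-0.06)&(X<0.11)&(abs(Y)<0.03)&(Z>-0.03)&(Z<0.035)&(W[...,2]>0.008)
    q=np.c_[X[m],Y[m],Z[m]]; print("n",len(q))
    A=np.c_[q[:,:2],np.ones(len(q))]; w=np.ones(len(q),bool)
    for _ in range(15):
        c=np.linalg.lstsq(A[w],q[w,2],rcond=None)[0]; w=abs(A@c-q[:,2])<max(0.003,1.5*np.median(abs(A@c-q[:,2])[w]))
    print(name,"plate slope x,y deg",np.degrees(c[:2]).round(2),"top height at origin mm",round(c[2]*1000,1),"inl",w.sum())
E
python3 - <<'E'
from att import *
snap("top","t9"); s=here()
for n in ["s9","t9"]: att(n,s['tcp_pos'],-163.1,0)
E
```

```text
t 10.22 p [ 0.5447 -0.0745  0.0589] yaw -73.15 z [ 0.003 -0.001 -1.   ] F [-0.1 -0.7 -4.8] w 0.276 j [-12.2  26.2 101.7   0.   51.9  61. ]
n 538
s9 plate slope x,y deg [ 1.34 -0.39] top height at origin mm 10.7 inl 337
n 490
t9 plate slope x,y deg [-0.26 -0.75] top height at origin mm 12.4 inl 244
```

Level within about 1°. I'll fit the rail axis precisely from several stored views before moving.

```bash
python3 - <<'E'
from h import *
psi=np.radians(3.3)
for n in ["w3","w6","w7","w4","t5"]:
    p,d,cal=load(n); W=cloud(cal,d)
    ex=np.array([np.cos(psi),np.sin(psi)]);ey=np.array([-ex[1],ex[0]])
    r=W[...,:2]-np.array([0.652,0.2172]); X=r@ex;Y=r@ey
    out=[]
    for sgn in (1,-1):
        m=(X>-0.105)&(X<-0.03)&(abs(Y-sgn*0.0385)<0.012)&(W[...,2]>0.0175)&(W[...,2]<0.027)
        x=X[m];y=Y[m]
        if len(x)<20: print(n,sgn,len(x)); continue
        # centre by bins of x: mid of extremes
        bs=np.linspace(-0.105,-0.03,7); cx=[];cy=[]
        for a,b in zip(bs[:-1],bs[1:]):
            k=(x>=a)&(x<b)
            if k.sum()>8: cx.append((a+b)/2); cy.append((np.percentile(y[k],3)+np.percentile(y[k],97))/2)
        f=np.polyfit(cx,cy,1); out.append((round(np.degrees(f[0]),2),round(np.polyval(f,-0.07)*1000,2),round((np.percentile(y,97)-np.percentile(y,3))*1000,1),len(x)))
    print(n,out)
E
```

```text
w3 [(np.float64(-0.29), np.float64(37.79), np.float64(11.4), 564), (np.float64(0.25), np.float64(-39.35), np.float64(11.2), 502)]
w6 [(np.float64(-0.33), np.float64(37.98), np.float64(10.4), 512), (np.float64(-0.3), np.float64(-39.62), np.float64(11.8), 526)]
w7 [(np.float64(-0.36), np.float64(36.92), np.float64(11.8), 665), (np.float64(-0.34), np.float64(-39.83), np.float64(11.7), 798)]
w4 [(np.float64(-0.46), np.float64(37.79), np.float64(11.9), 1597), (np.float64(0.15), np.float64(-38.58), np.float64(11.6), 1330)]
t5 [(np.float64(1.02), np.float64(39.34), np.float64(11.9), 63), (np.float64(-0.2), np.float64(-38.25), np.float64(11.8), 65)]
```

```bash
python3 - <<'E'
from h import *
s=here()
plan(s['tcp_pos'],down(-73.1),[0.50,0.0,0.145],down(-73.1),4)
plan([0.50,0.0,0.145],down(-73.1),[0.43,0.16,0.145],down(-40),6)
plan([0.43,0.16,0.145],down(-40),[0.42,0.20,0.145],down(93.1),20)
E
```

```text
t 10.22 p [ 0.5447 -0.0745  0.0589] yaw -73.15 z [ 0.003 -0.001 -1.   ] F [-0.1 -0.7 -4.8] w 0.276 j [-12.2  26.2 101.7   0.   51.9  61. ]
rows mm/deg:
[-21.06, 5.29, -21.54, 0.0, 0.0, 0.0]
[-21.06, 5.29, -21.54, 0.0, 0.0, 0.0]
[-21.06, 5.29, -21.54, 0.0, 0.0, 0.0]
[-21.06, 5.29, -21.54, 0.0, 0.0, 0.0]
rows mm/deg:
[-28.91, 3.41, 0.0, 0.0, 0.0, -5.52]
[-29.1, 0.62, 0.0, 0.0, 0.0, -5.52]
[-29.02, -2.18, 0.0, 0.0, 0.0, -5.52]
[-28.68, -4.96, 0.0, 0.0, 0.0, -5.52]
[-28.07, -7.7, 0.0, 0.0, 0.0, -5.52]
[-27.2, -10.36, 0.0, 0.0, 0.0, -5.52]
rows mm/deg:
[-1.67, -1.21, 0.0, 0.0, 0.0, -6.65]
[-1.52, -1.4, 0.0, 0.0, 0.0, -6.65]
[-1.35, -1.56, 0.0, 0.0, 0.0, -6.65]
[-1.15, -1.71, 0.0, 0.0, 0.0, -6.65]
[-0.95, -1.83, 0.0, 0.0, 0.0, -6.65]
[-0.73, -1.93, 0.0, 0.0, 0.0, -6.65]
[-0.5, -2.0, 0.0, 0.0, 0.0, -6.65]
[-0.27, -2.04, 0.0, 0.0, 0.0, -6.65]
[-0.03, -2.06, 0.0, 0.0, 0.0, -6.65]
[0.21, -2.05, 0.0, 0.0, 0.0, -6.65]
[0.45, -2.01, 0.0, 0.0, 0.0, -6.65]
[0.68, -1.95, 0.0, 0.0, 0.0, -6.65]
[0.9, -1.86, 0.0, 0.0, 0.0, -6.65]
[1.11, -1.74, 0.0, 0.0, 0.0, -6.65]
[1.3, -1.6, 0.0, 0.0, 0.0, -6.65]
[1.48, -1.44, 0.0, 0.0, 0.0, -6.65]
[1.63, -1.26, 0.0, 0.0, 0.0, -6.65]
[1.77, -1.06, 0.0, 0.0, 0.0, -6.65]
[1.88, -0.85, 0.0, 0.0, 0.0, -6.65]
[1.97, -0.62, 0.0, 0.0, 0.0, -6.65]
```

```bash
python3 -m pendant '[{"dx":-0.012,"dy":0.004,"dz":-0.015,"ax":0,"ay":0,"az":0,"jaw":0.01},{"dx":-0.018,"dy":0.0045,"dz":-0.018,"ax":0,"ay":0,"az":0,"jaw":0.01},{"dx":-0.018,"dy":0.0045,"dz":-0.018,"ax":0,"ay":0,"az":0,"jaw":0.01},{"dx":-0.018,"dy":0.004,"dz":-0.018,"ax":0,"ay":0,"az":0,"jaw":0.01},{"dx":-0.018,"dy":0.004,"dz":-0.017,"ax":0,"ay":0,"az":0,"jaw":0.01}]'
python3 -m pendant '[{"dx":-0.0204,"dy":0.0017,"dz":0,"ax":0,"ay":0,"az":0,"jaw":0.01},{"dx":-0.0204,"dy":0.0017,"dz":0,"ax":0,"ay":0,"az":0,"jaw":0.01},{"dx":-0.0204,"dy":0.0017,"dz":0,"ax":0,"ay":0,"az":0,"jaw":0.01},{"dx":-0.0204,"dy":0.0017,"dz":0,"ax":0,"ay":0,"az":0,"jaw":0.01},{"dx":-0.0204,"dy":0.0017,"dz":0,"ax":0,"ay":0,"az":-1,"jaw":0.01}]'
python3 -m pendant '[{"dx":-0.0204,"dy":0.0017,"dz":0,"ax":0,"ay":0,"az":-2,"jaw":0.01},{"dx":-0.0204,"dy":0.0017,"dz":0,"ax":0,"ay":0,"az":-3,"jaw":0.01},{"dx":-0.0204,"dy":0.0017,"dz":0,"ax":0,"ay":0,"az":-4,"jaw":0.01},{"dx":-0.0204,"dy":0.0017,"dz":0,"ax":0,"ay":0,"az":-5,"jaw":0.01},{"dx":-0.0204,"dy":0.0017,"dz":0,"ax":0,"ay":0,"az":-5,"jaw":0.01}]'
python3 -c "
from h import *
here()"
```

```text
time_s: 10.63
tcp_pos: [0.4982, 0.0007, 0.1439]
eef_rot: [0.0, 0.803, -0.596, -0.0]
force: [1.3, -0.8, -4.4]
width: 0.272
time_s: 11.05
tcp_pos: [0.4606, 0.096, 0.1433]
eef_rot: [0.0, 0.808, -0.589, -0.0]
force: [0.0, 0.2, -4.3]
width: 0.274
time_s: 11.47
tcp_pos: [0.4122, 0.1856, 0.1433]
eef_rot: [0.0, 0.895, -0.445, -0.0]
force: [0.3, 1.3, -3.4]
width: 0.275
t 11.47 p [0.4122 0.1856 0.1433] yaw -52.9 z [-0. -0. -1.] F [ 0.3  1.3 -3.4] w 0.275 j [ 18.9  13.2 107.5  -0.   59.2  71.8]
```

```bash
for i in 1; do python3 -m pendant '[{"dx":0,"dy":0,"dz":0,"ax":0,"ay":0,"az":-5,"jaw":0.01},{"dx":0,"dy":0,"dz":0,"ax":0,"ay":0,"az":-5,"jaw":0.01},{"dx":0,"dy":0,"dz":0,"ax":0,"ay":0,"az":-5,"jaw":0.01},{"dx":0,"dy":0,"dz":0,"ax":0,"ay":0,"az":-5,"jaw":0.01},{"dx":0,"dy":0,"dz":0,"ax":0,"ay":0,"az":-5,"jaw":0.01}]'; done
python3 -m pendant '[{"dx":0,"dy":0,"dz":0,"ax":0,"ay":0,"az":-5,"jaw":0.01},{"dx":0,"dy":0,"dz":0,"ax":0,"ay":0,"az":-5,"jaw":0.01},{"dx":0,"dy":0,"dz":0,"ax":0,"ay":0,"az":-5,"jaw":0.01},{"dx":0,"dy":0,"dz":0,"ax":0,"ay":0,"az":-5,"jaw":0.01},{"dx":0,"dy":0,"dz":0,"ax":0,"ay":0,"az":-5,"jaw":0.01}]'
python3 -m pendant '[{"dx":0,"dy":0,"dz":0,"ax":0,"ay":0,"az":-5,"jaw":0.01},{"dx":0,"dy":0,"dz":0,"ax":0,"ay":0,"az":-5,"jaw":0.01},{"dx":0,"dy":0,"dz":0,"ax":0,"ay":0,"az":-5,"jaw":0.01},{"dx":0,"dy":0,"dz":0,"ax":0,"ay":0,"az":-5,"jaw":0.01},{"dx":0,"dy":0,"dz":0,"ax":0,"ay":0,"az":-5,"jaw":0.01}]'
python3 -m pendant '[{"dx":0,"dy":0,"dz":0,"ax":0,"ay":0,"az":-5,"jaw":0.01},{"dx":0,"dy":0,"dz":0,"ax":0,"ay":0,"az":-5,"jaw":0.01},{"dx":0,"dy":0,"dz":0,"ax":0,"ay":0,"az":-5,"jaw":0.01},{"dx":0,"dy":0,"dz":0,"ax":0,"ay":0,"az":-5,"jaw":0.01},{"dx":0,"dy":0,"dz":0,"ax":0,"ay":0,"az":-5,"jaw":0.01}]'
python3 -m pendant '[{"dx":0,"dy":0,"dz":0,"ax":0,"ay":0,"az":-5,"jaw":0.01},{"dx":0,"dy":0,"dz":0,"ax":0,"ay":0,"az":-5,"jaw":0.01},{"dx":0,"dy":0,"dz":0,"ax":0,"ay":0,"az":-5,"jaw":0.01},{"dx":0,"dy":0,"dz":0,"ax":0,"ay":0,"az":-5,"jaw":0.01},{"dx":0,"dy":0,"dz":0,"ax":0,"ay":0,"az":-5,"jaw":0.01}]'
python3 -m pendant '[{"dx":0,"dy":0,"dz":0,"ax":0,"ay":0,"az":-5,"jaw":0.01},{"dx":0,"dy":0,"dz":0,"ax":0,"ay":0,"az":-5,"jaw":0.01},{"dx":0,"dy":0,"dz":0,"ax":0,"ay":0,"az":-5,"jaw":0.01},{"dx":0,"dy":0,"dz":0,"ax":0,"ay":0,"az":-4,"jaw":0.01},{"dx":0,"dy":0,"dz":0,"ax":0,"ay":0,"az":-2,"jaw":0.01}]'
python3 -m pendant '[{"dx":0,"dy":0,"dz":0,"ax":0,"ay":0,"az":0,"jaw":0.01},{"dx":0,"dy":0,"dz":0,"ax":0,"ay":0,"az":0,"jaw":0.01},{"dx":0,"dy":0,"dz":0,"ax":0,"ay":0,"az":0,"jaw":0.01},{"dx":0,"dy":0,"dz":0,"ax":0,"ay":0,"az":0,"jaw":0.01},{"dx":0,"dy":0,"dz":0,"ax":0,"ay":0,"az":0,"jaw":0.01}]'
python3 tilt.py s11
python3 - <<'E'
from att import *
snap("top","t11"); s=here()
cv2.imwrite("pics/t11z.png",cv2.resize(cv2.imread("pics/t11.png")[120:320,110:310],None,fx=2.9,fy=2.9))
for n in ["s11","t11"]: att(n,s['tcp_pos'],3.1,0)
E
```

```text
time_s: 11.88
tcp_pos: [0.412, 0.1847, 0.1432]
eef_rot: [0.0, 0.971, -0.241, -0.0]
force: [-0.4, -0.3, -3.4]
width: 0.268
time_s: 12.3
tcp_pos: [0.4119, 0.1846, 0.1431]
eef_rot: [0.0, 1.0, -0.025, -0.001]
force: [-0.0, 0.4, -3.6]
width: 0.277
time_s: 12.72
tcp_pos: [0.4117, 0.1845, 0.143]
eef_rot: [-0.0, 0.981, 0.192, -0.001]
force: [-0.1, 0.6, -3.9]
width: 0.271
time_s: 13.13
tcp_pos: [0.4115, 0.1844, 0.1429]
eef_rot: [-0.0, 0.917, 0.399, -0.001]
force: [-0.6, -0.2, -4.2]
width: 0.27
time_s: 13.55
tcp_pos: [0.4113, 0.1843, 0.1429]
eef_rot: [-0.001, 0.809, 0.588, -0.001]
force: [-0.1, 0.2, -4.4]
width: 0.271
time_s: 13.97
tcp_pos: [0.4112, 0.1843, 0.1428]
eef_rot: [-0.001, 0.688, 0.726, -0.001]
force: [-0.3, 0.6, -3.9]
width: 0.272
time_s: 14.38
tcp_pos: [0.4125, 0.1847, 0.1434]
eef_rot: [-0.0, 0.689, 0.724, -0.0]
force: [1.2, 0.5, -3.6]
width: 0.271
t 14.38 p [0.4125 0.1847 0.1434] yaw 92.83 z [-0. -0. -1.] F [ 1.2  0.5 -3.6] w 0.271 j [ 18.8  13.2 107.5  -0.   59.3 -74.1]
t 14.53 p [0.4127 0.1847 0.1435] yaw 92.84 z [-0. -0. -1.] F [ 0.2  1.2 -4.4] w 0.274 j [ 18.8  13.2 107.5   0.   59.3 -74.1]
n 357
s11 plate slope x,y deg [-0.93  0.95] top height at origin mm 8.9 inl 199
n 769
t11 plate slope x,y deg [-0.93 -0.06] top height at origin mm 11.5 inl 409
```

View pics/s11w.png

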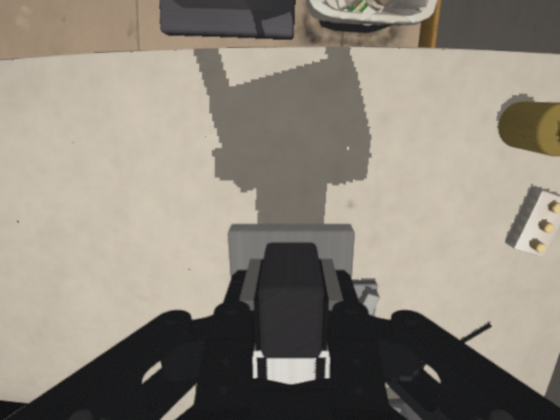

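View pics/s11z.png

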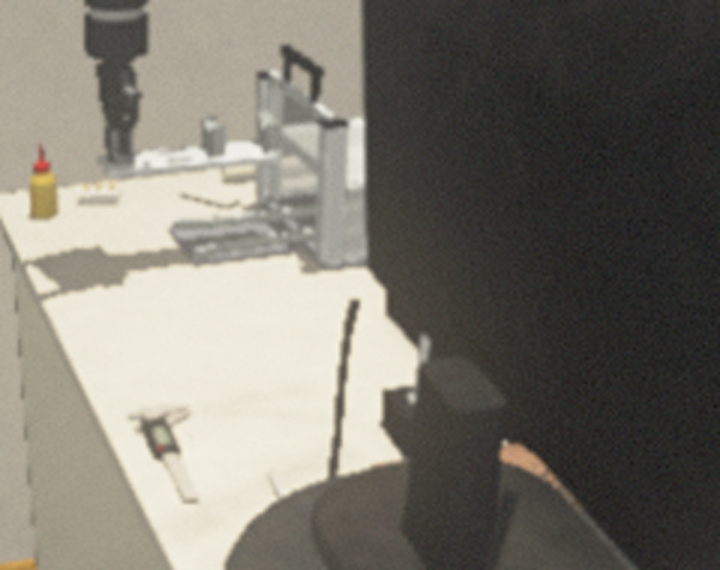

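View pics/t11z.png

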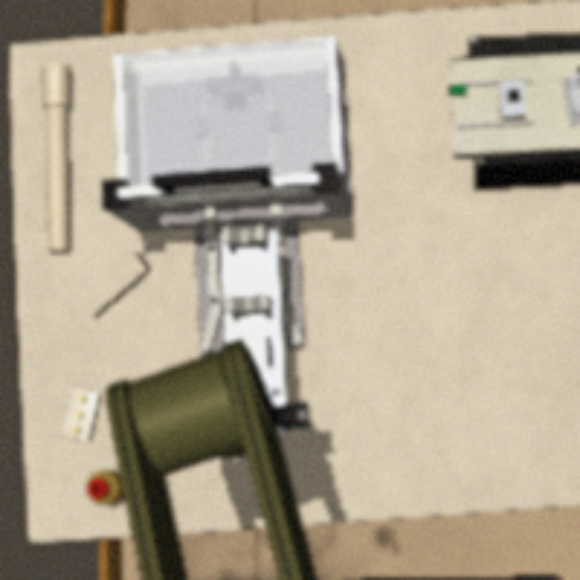

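The cradle now points nose-first at the cell, nearly level (about 0.9° droop), with its V-blocks at (250,237) and (250,305) in the zoomed top view. I shift it sideways, lower it to just above the rails, and check.

```bash
python3 -m pendant '[{"dx":0.006,"dy":0.004,"dz":0.01,"ax":0,"ay":0,"az":-0.26,"jaw":0.01},{"dx":0.0066,"dy":0.0037,"dz":0.015,"ax":0,"ay":0,"az":0,"jaw":0.01},{"dx":0.006,"dy":0.003,"dz":0.015,"ax":0,"ay":0,"az":0,"jaw":0.01},{"dx":0,"dy":0,"dz":0.015,"ax":0,"ay":0,"az":0,"jaw":0.01},{"dx":0,"dy":0,"dz":0.015,"ax":0,"ay":0,"az":0,"jaw":0.01}]'
python3 -m pendant '[{"dx":0,"dy":0,"dz":0.013,"ax":0,"ay":0,"az":0,"jaw":0.01},{"dx":0,"dy":0,"dz":0.01,"ax":0,"ay":0,"az":0,"jaw":0.01},{"dx":0,"dy":0,"dz":0,"ax":0,"ay":0,"az":0,"jaw":0.01},{"dx":0,"dy":0,"dz":0,"ax":0,"ay":0,"az":0,"jaw":0.01},{"dx":0,"dy":0,"dz":0,"ax":0,"ay":0,"az":0,"jaw":0.01}]'
python3 tilt.py s12
python3 - <<'E'
from att import *
snap("top","t12"); s=here()
cv2.imwrite("pics/t12z.png",cv2.resize(cv2.imread("pics/t12.png")[180:260,160:240],None,fx=7,fy=7,interpolation=cv2.INTER_CUBIC))
for n in ["s12","t12"]: att(n,s['tcp_pos'],3.1,0)
E
```

```text
time_s: 14.95
tcp_pos: [0.4231, 0.2048, 0.0724]
eef_rot: [0.0, 0.687, 0.726, 0.0]
force: [-0.1, -0.5, -3.5]
width: 0.276
time_s: 15.37
tcp_pos: [0.423, 0.2043, 0.0506]
eef_rot: [0.0, 0.688, 0.726, 0.0]
force: [-0.2, 0.9, -4.1]
width: 0.279
t 15.37 p [0.423  0.2043 0.0506] yaw 93.12 z [ 0.001  0.    -1.   ] F [-0.2  0.9 -4.1] w 0.279 j [ 20.6  22.3 111.9   0.   45.8 -72.5]
t 15.52 p [0.4232 0.2042 0.0512] yaw 93.11 z [ 0.002  0.001 -1.   ] F [ 0.4  0.1 -4.5] w 0.273 j [ 20.6  22.2 111.9   0.   45.8 -72.5]
n 396
s12 plate slope x,y deg [-0.51  0.16] top height at origin mm 7.9 inl 204
n 717
t12 plate slope x,y deg [-1.27  1.03] top height at origin mm 12.3 inl 352
```

View pics/t12z.png

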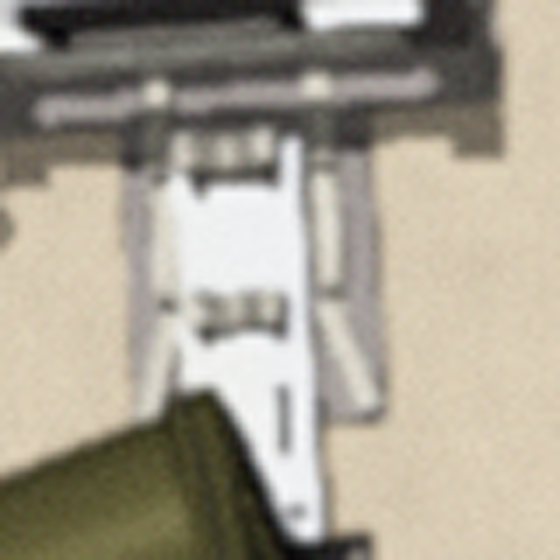

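View pics/s12w.png

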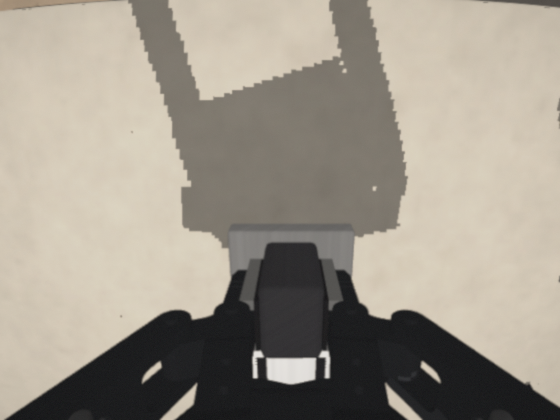

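In the top zoom, the plate at (240,240) lies between the rails (inner edges about 170 and 318), before allowing for its height. I quantify the offset from the same picture's depth.

```bash
cat > lat.py <<'E'
from h import *
import sys
def lat(n):
    psi=np.radians(3.1); p,d,cal=load(n); W=cloud(cal,d)
    ex=np.array([np.cos(psi),np.sin(psi)]);ey=np.array([-ex[1],ex[0]])
    r=W[...,:2]-np.array([0.5822,0.2125]); X=r@ex-0.07;Y=r@ey; Z=W[...,2]
    R=p.astype(int).sum(2)
    def mid(m,lo,hi,k=7):
        bs=np.linspace(lo,hi,k);o=[]
        for a,b in zip(bs[:-1],bs[1:]):
            q=Y[m&(X>=a)&(X<b)]
            if len(q)>5: o.append([(a+b)/2,np.percentile(q,3),np.percentile(q,97)])
        return np.array(o)
    for s in (1,-1):
        a=mid((abs(Y-s*0.0385)<0.013)&(Z>0.017)&(Z<0.028),-0.105,-0.04); 
        if len(a): print(n,"rail",s,np.round(a.mean(0)*1000,1))
    a=mid((abs(Y)<0.034)&(Z>0.029)&(Z<0.062),-0.15,-0.04,9)
    m=(a[:,1]+a[:,2])/2; f=np.polyfit(a[:,0],m,1); print("plate mid@-70 mm",np.polyval(f,-.07)*1000,"slope deg",np.degrees(f[0]),"width",((a[:,2]-a[:,1])*1000).round(1))
if __name__=="__main__": lat(sys.argv[1])
E
python3 lat.py t12; python3 lat.py t11
```

```text
t12 rail 1 [-72.5  35.9  47.2]
t12 rail -1 [-72.5 -44.5 -32.3]
plate mid@-70 mm 0.7881836417405915 slope deg 0.3823051951744181 width [55.  57.8 58.5 55.3 55.2 58.  57.4 58.6]
t11 rail 1 [-72.5  34.6  45.3]
t11 rail -1 [-77.9 -43.6 -36.9]Traceback (most recent call last):
  File "lat.py", line 19, in <module>
    if __name__=="__main__": lat(sys.argv[1])
                             ~~~^^^^^^^^^^^^^
  File "lat.py", line 18, in lat
    m=(a[:,1]+a[:,2])/2; f=np.polyfit(a[:,0],m,1); print("plate mid@-70 mm",np.polyval(f,-.07)*1000,"slope deg",np.degrees(f[0]),"width",((a[:,2]-a[:,1])*1000).round(1))
       ~^^^^^
IndexError: too many indices for array: array is 1-dimensional, but 2 were indexed
```

The lateral error is about 1 mm, inside the play. Lower gently.

```bash
python3 -m pendant '[{"dx":0,"dy":0,"dz":0.004,"ax":0,"ay":0,"az":0,"jaw":0.01},{"dx":0,"dy":0,"dz":0.004,"ax":0,"ay":0,"az":0,"jaw":0.01},{"dx":0,"dy":0,"dz":0.004,"ax":0,"ay":0,"az":0,"jaw":0.01},{"dx":0,"dy":0,"dz":0.004,"ax":0,"ay":0,"az":0,"jaw":0.01},{"dx":0,"dy":0,"dz":0.003,"ax":0,"ay":0,"az":0,"jaw":0.01}]'
python3 -m pendant '[{"dx":0,"dy":0,"dz":0.002,"ax":0,"ay":0,"az":0,"jaw":0.01},{"dx":0,"dy":0,"dz":0.001,"ax":0,"ay":0,"az":0,"jaw":0.01},{"dx":0,"dy":0,"dz":0,"ax":0,"ay":0,"az":0,"jaw":0.01},{"dx":0,"dy":0,"dz":0,"ax":0,"ay":0,"az":0,"jaw":0.01},{"dx":0,"dy":0,"dz":0,"ax":0,"ay":0,"az":0,"jaw":0.01}]'
python3 tilt.py s13
python3 - <<'E'
from att import *
snap("top","t13"); s=here()
cv2.imwrite("pics/t13z.png",cv2.resize(cv2.imread("pics/t13.png")[180:260,160:240],None,fx=7,fy=7,interpolation=cv2.INTER_CUBIC))
for n in ["s13","t13"]: att(n,s['tcp_pos'],3.1,0)
E
```

```text
time_s: 15.93
tcp_pos: [0.4221, 0.2038, 0.031]
eef_rot: [-0.0, 0.688, 0.726, -0.0]
force: [-1.4, 0.1, -1.8]
width: 0.272
time_s: 16.35
tcp_pos: [0.4219, 0.2038, 0.0291]
eef_rot: [-0.0, 0.688, 0.726, -0.0]
force: [-4.0, -1.0, 5.6]
width: 0.273
t 16.35 p [0.4219 0.2038 0.0291] yaw 93.12 z [-0. -0. -1.] F [-4.  -1.   5.6] w 0.273 j [ 20.6  24.3 113.2  -0.   42.5 -72.5]
t 16.5 p [0.422  0.2038 0.0291] yaw 93.12 z [-0. -0. -1.] F [-2.9 -1.   5.5] w 0.271 j [ 20.6  24.3 113.2  -0.   42.5 -72.5]
n 309
s13 plate slope x,y deg [ 0.41 -0.16] top height at origin mm 9.7 inl 197
n 665
t13 plate slope x,y deg [0.85 0.41] top height at origin mm 12.2 inl 313
```

View pics/t13z.png

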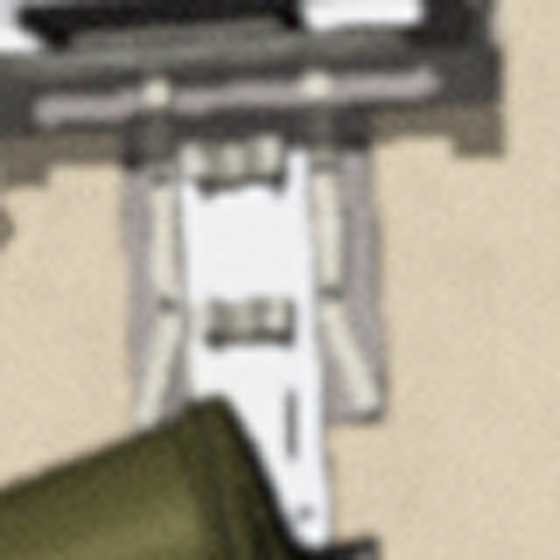

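View pics/s13z.png

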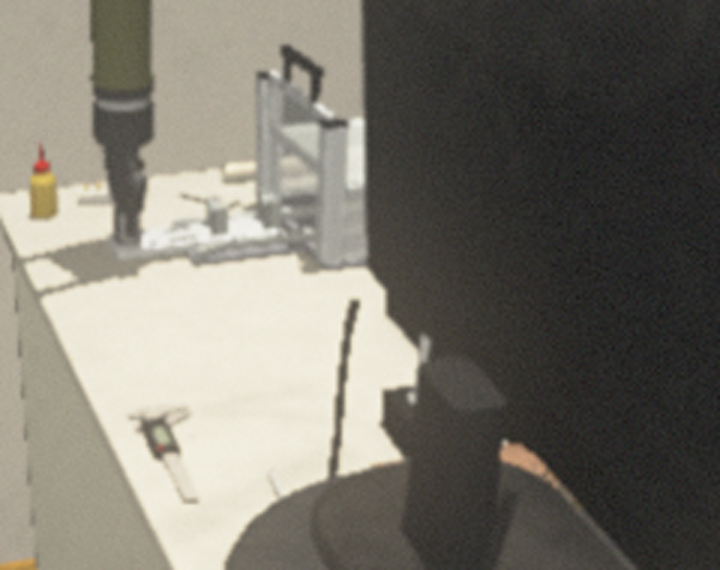

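It is seated flat between the rails (TCP z 0.0291 as expected, with gaps on both sides). Slide it in, watching the force.

```bash
python3 -m pendant '[{"dx":0,"dy":0.004,"dz":-0.001,"ax":0,"ay":0,"az":0,"jaw":0.01},{"dx":0,"dy":0.006,"dz":0,"ax":0,"ay":0,"az":0,"jaw":0.01},{"dx":0,"dy":0.008,"dz":0,"ax":0,"ay":0,"az":0,"jaw":0.01},{"dx":0,"dy":0.008,"dz":0,"ax":0,"ay":0,"az":0,"jaw":0.01},{"dx":0,"dy":0.008,"dz":0,"ax":0,"ay":0,"az":0,"jaw":0.01}]'
python3 -c "
from h import *
here()"
```

```text
time_s: 16.92
tcp_pos: [0.458, 0.2059, 0.0294]
eef_rot: [0.0, 0.688, 0.726, 0.0]
force: [-0.4, 0.2, -2.2]
width: 0.276
t 16.92 p [0.458  0.2059 0.0294] yaw 93.1 z [ 0.001  0.    -1.   ] F [-0.4  0.2 -2.2] w 0.276 j [ 19.4  26.  109.1  -0.   44.8 -73.7]
```

```bash
python3 -m pendant '[{"dx":0,"dy":0.009,"dz":0,"ax":0,"ay":0,"az":0,"jaw":0.01},{"dx":0,"dy":0.009,"dz":0,"ax":0,"ay":0,"az":0,"jaw":0.01},{"dx":0,"dy":0.009,"dz":0,"ax":0,"ay":0,"az":0,"jaw":0.01},{"dx":0,"dy":0.009,"dz":0,"ax":0,"ay":0,"az":0,"jaw":0.01},{"dx":0,"dy":0.009,"dz":0,"ax":0,"ay":0,"az":0,"jaw":0.01}]'
python3 -m pendant '[{"dx":0,"dy":0.009,"dz":0,"ax":0,"ay":0,"az":0,"jaw":0.01},{"dx":0,"dy":0.008,"dz":0,"ax":0,"ay":0,"az":0,"jaw":0.01},{"dx":0,"dy":0.006,"dz":0,"ax":0,"ay":0,"az":0,"jaw":0.01},{"dx":0,"dy":0.004,"dz":0,"ax":0,"ay":0,"az":0,"jaw":0.01},{"dx":0,"dy":0.003,"dz":0,"ax":0,"ay":0,"az":0,"jaw":0.01}]'
python3 -m pendant '[{"dx":0,"dy":0,"dz":0,"ax":0,"ay":0,"az":0,"jaw":0.01},{"dx":0,"dy":0,"dz":0,"ax":0,"ay":0,"az":0,"jaw":0.01},{"dx":0,"dy":0,"dz":0,"ax":0,"ay":0,"az":0,"jaw":0.01},{"dx":0,"dy":0,"dz":0,"ax":0,"ay":0,"az":0,"jaw":0.01},{"dx":0,"dy":0,"dz":0,"ax":0,"ay":0,"az":0,"jaw":0.01}]'
python3 tilt.py s14
python3 - <<'E'
from h import *
p,d,cal=snap("top","t14"); s=here()
cv2.imwrite("pics/t14z.png",cv2.resize(cv2.imread("pics/t14.png")[130:260,150:240],None,fx=4.5,fy=4.5,interpolation=cv2.INTER_CUBIC))
E
```

```text
time_s: 17.33
tcp_pos: [0.5022, 0.2082, 0.0294]
eef_rot: [-0.0, 0.688, 0.726, -0.0]
force: [-2.0, 0.1, -1.9]
width: 0.271
time_s: 17.75
tcp_pos: [0.5318, 0.2098, 0.0294]
eef_rot: [-0.0, 0.688, 0.726, -0.0]
force: [-1.9, 0.2, -1.6]
width: 0.275
time_s: 18.17
tcp_pos: [0.5313, 0.2099, 0.0296]
eef_rot: [0.0, 0.688, 0.726, 0.0]
force: [2.0, -0.2, -3.1]
width: 0.271
t 18.17 p [0.5313 0.2099 0.0296] yaw 93.12 z [ 0.  0. -1.] F [ 2.  -0.2 -3.1] w 0.271 j [ 17.3  29.8 100.3  -0.   49.8 -75.8]
t 18.32 p [0.5313 0.2099 0.0296] yaw 93.12 z [ 0.  0. -1.] F [ 1.1 -0.1 -2.4] w 0.274 j [ 17.3  29.8 100.3   0.   49.8 -75.8]
```

View pics/t14z.png

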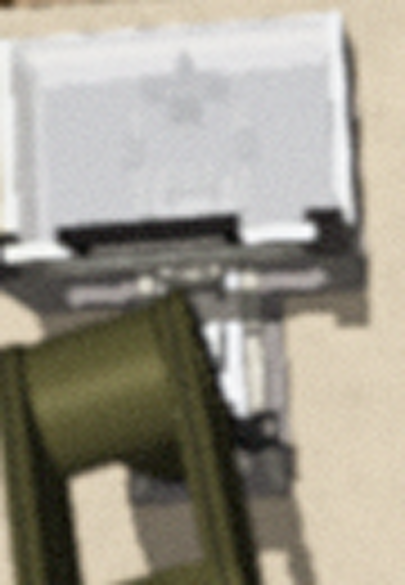

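View pics/s14w.png

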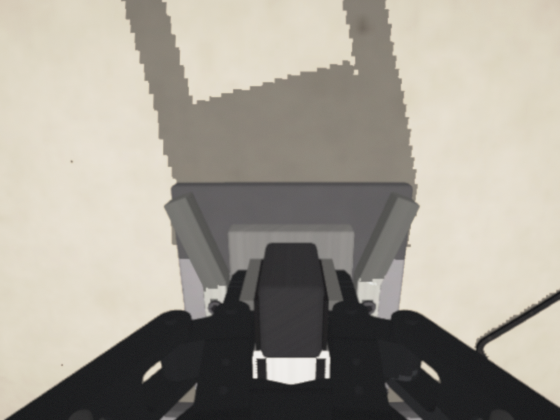

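The nose is at about 79 mm, 28 mm short of the buffer, and the cradle is central between the rails at (290,250) in the wrist view. Approach slowly.

```bash
python3 -m pendant '[{"dx":0,"dy":0.004,"dz":0,"ax":0,"ay":0,"az":0,"jaw":0.01},{"dx":0,"dy":0.006,"dz":0,"ax":0,"ay":0,"az":0,"jaw":0.01},{"dx":0,"dy":0.006,"dz":0,"ax":0,"ay":0,"az":0,"jaw":0.01},{"dx":0,"dy":0.005,"dz":0,"ax":0,"ay":0,"az":0,"jaw":0.01},{"dx":0,"dy":0.002,"dz":0,"ax":0,"ay":0,"az":0,"jaw":0.01}]'
python3 -m pendant '[{"dx":0,"dy":0.001,"dz":0,"ax":0,"ay":0,"az":0,"jaw":0.01},{"dx":0,"dy":0.001,"dz":0,"ax":0,"ay":0,"az":0,"jaw":0.01},{"dx":0,"dy":0.001,"dz":0,"ax":0,"ay":0,"az":0,"jaw":0.01},{"dx":0,"dy":0.001,"dz":0,"ax":0,"ay":0,"az":0,"jaw":0.01},{"dx":0,"dy":0.001,"dz":0,"ax":0,"ay":0,"az":0,"jaw":0.01}]'
```

```text
time_s: 18.73
tcp_pos: [0.5558, 0.2112, 0.0295]
eef_rot: [0.0, 0.688, 0.726, 0.001]
force: [-0.4, 0.1, -2.6]
width: 0.276
time_s: 19.15
tcp_pos: [0.559, 0.2113, 0.0295]
eef_rot: [-0.0, 0.688, 0.726, -0.0]
force: [-1.1, 0.8, -1.4]
width: 0.273
```

```bash
python3 -m pendant '[{"dx":0,"dy":0.001,"dz":0,"ax":0,"ay":0,"az":0,"jaw":0.01},{"dx":0,"dy":0.001,"dz":0,"ax":0,"ay":0,"az":0,"jaw":0.01},{"dx":0,"dy":0,"dz":0,"ax":0,"ay":0,"az":0,"jaw":0.01},{"dx":0,"dy":0,"dz":0,"ax":0,"ay":0,"az":0,"jaw":0.01},{"dx":0,"dy":0,"dz":0,"ax":0,"ay":0,"az":0,"jaw":0.01}]'
```

```text
time_s: 19.57
tcp_pos: [0.5605, 0.2113, 0.0294]
eef_rot: [-0.0, 0.688, 0.726, -0.001]
force: [-3.7, 0.0, -0.7]
width: 0.274
```

```bash
python3 -m pendant '[{"dx":0,"dy":0.001,"dz":0,"ax":0,"ay":0,"az":0,"jaw":0.01},{"dx":0,"dy":0.001,"dz":0,"ax":0,"ay":0,"az":0,"jaw":0.01},{"dx":0,"dy":0.001,"dz":0,"ax":0,"ay":0,"az":0,"jaw":0.01},{"dx":0,"dy":0,"dz":0,"ax":0,"ay":0,"az":0,"jaw":0.01},{"dx":0,"dy":0,"dz":0,"ax":0,"ay":0,"az":0,"jaw":0.01}]'
python3 -m pendant '[{"dx":0,"dy":0.001,"dz":0,"ax":0,"ay":0,"az":0,"jaw":0.01},{"dx":0,"dy":0.001,"dz":0,"ax":0,"ay":0,"az":0,"jaw":0.01},{"dx":0,"dy":0,"dz":0,"ax":0,"ay":0,"az":0,"jaw":0.01},{"dx":0,"dy":0,"dz":0,"ax":0,"ay":0,"az":0,"jaw":0.01},{"dx":0,"dy":0,"dz":0,"ax":0,"ay":0,"az":0,"jaw":0.01}]'
```

```text
time_s: 19.98
tcp_pos: [0.5623, 0.2113, 0.0293]
eef_rot: [-0.001, 0.688, 0.726, -0.001]
force: [-7.8, -0.1, 2.1]
width: 0.274
time_s: 20.4
tcp_pos: [0.563, 0.2113, 0.0292]
eef_rot: [-0.002, 0.688, 0.726, -0.002]
force: [-9.8, -0.8, 3.2]
width: 0.278
```

```bash
python3 -m pendant '[{"dx":0,"dy":0.001,"dz":-0.0005,"ax":0,"ay":0,"az":0,"jaw":0.01},{"dx":0,"dy":0.001,"dz":-0.0005,"ax":0,"ay":0,"az":0,"jaw":0.01},{"dx":0,"dy":0.001,"dz":0,"ax":0,"ay":0,"az":0,"jaw":0.01},{"dx":0,"dy":0,"dz":0,"ax":0,"ay":0,"az":0,"jaw":0.01},{"dx":0,"dy":0,"dz":0,"ax":0,"ay":0,"az":0,"jaw":0.01}]'
python3 -c "
from h import *
here()"
```

```text
time_s: 20.82
tcp_pos: [0.5651, 0.2113, 0.0298]
eef_rot: [-0.002, 0.688, 0.726, -0.003]
force: [-10.5, -0.2, 1.1]
width: 0.272
t 20.82 p [0.5651 0.2113 0.0298] yaw 93.12 z [-0.007 -0.001 -1.   ] F [-10.5  -0.2   1.1] w 0.272 j [ 16.5  31.8  95.7   0.1  52.9 -76.7]
```

```bash
python3 -m pendant '[{"dx":0,"dy":0.001,"dz":0,"ax":0,"ay":0,"az":0,"jaw":0.01},{"dx":0,"dy":0.001,"dz":0,"ax":0,"ay":0,"az":0,"jaw":0.01},{"dx":0,"dy":0,"dz":0,"ax":0,"ay":0,"az":0,"jaw":0.01},{"dx":0,"dy":0,"dz":0,"ax":0,"ay":0,"az":0,"jaw":0.01},{"dx":0,"dy":0,"dz":0,"ax":0,"ay":0,"az":0,"jaw":0.01}]'
python3 -m pendant '[{"dx":0,"dy":0,"dz":0,"ax":0,"ay":0,"az":0,"jaw":0.01},{"dx":0,"dy":0,"dz":0,"ax":0,"ay":0,"az":0,"jaw":0.01},{"dx":0,"dy":0,"dz":0,"ax":0,"ay":0,"az":0,"jaw":0.01},{"dx":0,"dy":0,"dz":0,"ax":0,"ay":0,"az":0,"jaw":0.01},{"dx":0,"dy":0,"dz":0,"ax":0,"ay":0,"az":0,"jaw":0.01}]'
python3 tilt.py s15
python3 - <<'E'
from h import *
F=[]
for i in range(4): p,d,cal=snap("top","t15"); F.append(ctrl.read_state()['force'])
here(); print(np.round(F,1))
p,d,cal=load("t15"); W=cloud(cal,d)
m=(W[...,2]>0.225)&(W[...,2]<0.26)&(abs(W[...,0]-0.652)<0.04)&(abs(W[...,1]-0.218)<0.09)
print("handle top",np.median(W[m][:,2]))
E
```

```text
time_s: 21.23
tcp_pos: [0.5659, 0.2114, 0.0297]
eef_rot: [-0.003, 0.688, 0.726, -0.004]
force: [-13.0, -0.6, 3.1]
width: 0.278
time_s: 21.65
tcp_pos: [0.5659, 0.2113, 0.0297]
eef_rot: [-0.003, 0.688, 0.726, -0.004]
force: [-12.8, -0.4, 3.3]
width: 0.271
t 21.65 p [0.5659 0.2113 0.0297] yaw 93.13 z [-0.009 -0.002 -1.   ] F [-12.8  -0.4   3.3] w 0.271 j [ 16.4  31.9  95.5   0.1  53.1 -76.7]
t 21.95 p [0.5659 0.2113 0.0297] yaw 93.13 z [-0.009 -0.002 -1.   ] F [-12.8  -0.9   3.1] w 0.273 j [ 16.4  31.9  95.5   0.1  53.1 -76.7]
[[-13.1   0.2   3. ]
 [-13.4  -0.5   3.5]
 [-12.5  -1.1   2.9]
 [-12.8  -0.9   3.1]]
handle top 0.2436973084470469
```

View pics/s15w.png

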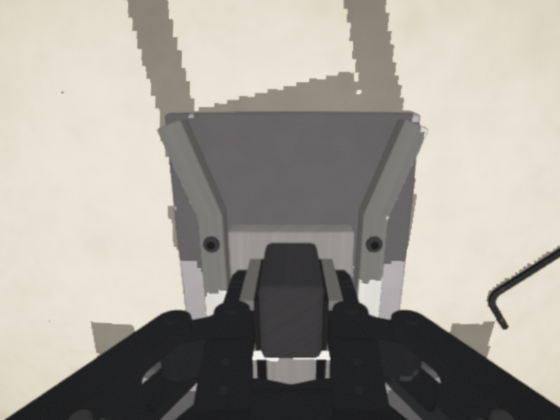

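View pics/s15z.png

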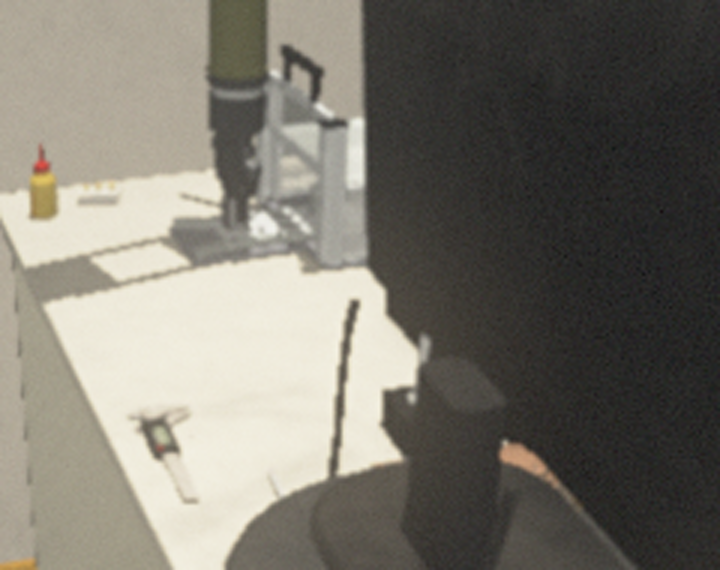

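View pics/t15.png

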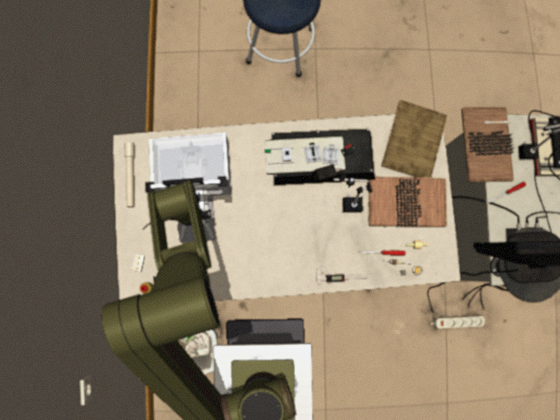

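The push is steady at 12.5–13.4 N. The block is unmoved in the grip (291,300) and the sash is fully up (handle top 0.2437). The bystanders show where they were in the top view. I hand in.

```bash
python3 -c "
from h import *
print(ctrl.sign_off()); here()"
```

```text
the job is handed in; nothing more can be done
None
the job is handed in; nothing more can be done
```

The job is handed in, at about 22 s of the 72 s. The sash is up, and the arm is still holding the cradle between the rails and pushing it on the buffer.

**What I did:** I lifted the sash by its handle to its stop and let go. Then I gripped the cradle by its block, turned it about 166° and lowered it between the rails nose first. I slid it in and made contact in 1 mm steps, so it did not ram the buffer.

**Last checks:**
- **Push:** the wrist force was steady at 12.5–13.4 N along the cell. The buffer force itself was not measured. After allowing for sliding friction, and with about 7 mm of press, I put it at 10–12 N. That is inside 7–17 N but slightly below the reading.
- **Cradle position:** I estimate the nose at about 113–114 mm, give or take 2–3 mm. The block had not shifted in the grip.
- **Cradle lie:** just after I set it down, depth fits gave a pitch of 0.4–0.9°. At the end the tool leaned about 0.5°. I did not repeat the pitch fit or the cross-rail measurement after the final push. The last wrist picture showed the plate centred between the rails.
- **Sash:** the handle top was at 0.2437 m, which means about 0.085 m open, so fully up.
- **Other things on the table:** they looked unmoved in the last top view. I checked this by eye only, and the arm may have hidden some of them.

My first few move commands were refused over their format. Nothing moved because of that.

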